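# Press the lids onto the tins

### The job

Give the press's oiler one full stroke (press its plunger down to the stop and let it come up again), then cap all the tins, two or three of them: stand each in the nest of the press, pull the lever down to its stop so that the lid is pressed fully home, and ease the lever slowly back up, never letting it fly back. Leave all the tins standing upright in the plywood tray with their lids home and the lever fully up, and do not disturb the glass block or the black pad.

Things in the scene. Friction and masses are not known exactly. Their poses are not given: they have to be found in the camera images.
- press: Grey capping press, fixed to the bench. Base 190 x 130 x 14 mm. Origin: on the bench top under the centre of the round nest for a tin; own x points from the nest to the lever's hinge, z up. Two cheeks (y = +-52 mm, x = 73 to 107 mm, 109 mm high) carry the hinge, whose line runs along own y at x = 90 mm, z = 94 mm.
- nest (a point): Centre of the nest's flat floor, 16 mm above the bench; axes as the press. A low ring of 33 mm inner and 38 mm outer radius, standing 4 mm above the floor, surrounds it.
- lever (a joint): Sprung lever: two side rails with a cross plate and a rounded nose, and a bar at the far end to pull. 0 = fully up, leaning 10 deg back from upright, away from the nest; 1.745 = down on its stop, rails level, bar beyond the nest. The bar's arc has 200 mm radius about the hinge. Down, the nose (90 mm from the hinge) is 60 mm over the nest floor, a closed tin's height. Let go, it flies back up.
- lever_grip (a point): Centre of the lever's bar: a black sleeve 18 mm thick, 100 mm long between the rails, parallel to the press's own y, free to turn on its axle; 291 mm above the bench when up, 94 mm when down. Its spring takes 2 N at the bar when up, 7 N near the bottom; with a proud lid under the nose about 20 N over the last 0.1 rad.
- oiler: The press's one-shot oiler, fixed to the bench: grey round tank, 54 mm in diameter (68 mm at the foot) and 64 mm high, with a sprung plunger on top; origin under its centre on the bench, z up.
- plunger (a joint): Oiler plunger: 0 = fully up, 0.020 m = bottomed on its stop; the spring takes 4.5 N at the top and 10.5 N at the bottom.
- plunger_top (a point): Top centre of the plunger's black mushroom knob (36 mm in diameter), 100 mm above the bench when up, 80 mm when bottomed.
- tray: Plywood tray fixed to the bench, 230 mm along own x, 135 mm along own y, 16 mm high; walls and floor 5 mm thick. Origin: centre of its underside, on the bench.
- glass_block: Bystander: loose teal glass block, eight-sided, 55 x 55 x 42 mm; origin under its centre.
- polishing_pad: Bystander: loose black hand pad, 55 x 90 x 22 mm; origin under its centre.
- tin_1: Bare metal tin, 54 mm in diameter, 0.25 kg, 60 mm high when closed; origin under its centre, z up. Two or three tins are there; a missing one reads None. Its grey lid (56 mm in diameter, skirt 12 mm high) at first sits proud.
- lid_1 (a joint): How far the lid of tin_1 stands proud, m: 0 = pressed home (tin 60 mm high), 0.006 to 0.009 at the start. It moves only under about 26 N and stays where it is pressed.
- tin_2: Bare metal tin, 54 mm in diameter, 0.25 kg, 60 mm high when closed; origin under its centre, z up. Two or three tins are there; a missing one reads None. Its grey lid (56 mm in diameter, skirt 12 mm high) at first sits proud.
- lid_2 (a joint): How far the lid of tin_2 stands proud, m: 0 = pressed home (tin 60 mm high), 0.006 to 0.009 at the start. It moves only under about 26 N and stays where it is pressed.
- tin_3: Bare metal tin, 54 mm in diameter, 0.25 kg, 60 mm high when closed; origin under its centre, z up. Two or three tins are there; a missing one reads None. Its grey lid (56 mm in diameter, skirt 12 mm high) at first sits proud.
- lid_3 (a joint): How far the lid of tin_3 stands proud, m: 0 = pressed home (tin 60 mm high), 0.006 to 0.009 at the start. It moves only under about 26 N and stays where it is pressed.
- pail_rim (a point): Point on the rim of the round white pail (314 mm in diameter, rim 44 mm above the bench, fixed) at the left of the bench; the pail's centre lies 110 mm further in x and 110 mm further in y. Not part of the job; fingers need room beside it.
Things that resemble listed ones, but are neither listed nor needed, are in the scene too. Leave any purple or yellow look-alike of the tin_3 alone.

How it is judged:
On the way, in this order (a step that is already met when the one before it is completed fails the run):
1. the oiler plunger is pressed to its stop (within 1.5 mm), before any lid is pressed (value of joint plunger above 0.0185 m), for 0.2 s.
2. the plunger has come up again (value of joint plunger below 0.002 m), for 0.1 s.
3. the lever is down on its stop over a tin in the nest, its lid home (value of joint lever above 1.7 rad and ((horizontal distance between tin_1 and nest below 0.012 m and value of joint lid_1 below 0.002 m) or (horizontal distance between tin_2 and nest below 0.012 m and value of joint lid_2 below 0.002 m) or (horizontal distance between tin_3 and nest below 0.012 m and value of joint lid_3 below 0.002 m))), for 0.1 s.
4. the lever is back up (value of joint lever below 0.05 rad), for 0.2 s.
At the end, for the whole second after the job is handed in: Every tin stands upright (within 0.1 rad) and at rest on the tray's floor, its centre inside the walls, its lid less than 2 mm proud; the lever is fully up (below 0.05 rad) and the plunger up (below 2 mm) (value of joint each of lid_1, lid_2, lid_3, plunger below 0.002 m and x of tin_1 in the frame of tray between -0.11 and 0.11 m and y of tin_1 in the frame of tray between -0.0625 and 0.0625 m and height (world z) of each of tin_1, tin_2, tin_3 below 0.009 m and angle between each of tin_1, tin_2, tin_3's own z axis and vertical below 0.1 rad and linear speed of each of tin_1, tin_2, tin_3 below 0.02 m/s and x of tin_2 in the frame of tray between -0.11 and 0.11 m and y of tin_2 in the frame of tray between -0.0625 and 0.0625 m and x of tin_3 in the frame of tray between -0.11 and 0.11 m and y of tin_3 in the frame of tray between -0.0625 and 0.0625 m and value of joint lever below 0.05 rad); the robot touches nothing.
It fails at once if the lever flies back (faster than 3 rad/s upward) (velocity of joint lever below -3 rad/s).
It fails at once if a lid is pressed down while its tin is away from the nest of the press ((value of joint lid_1 between 0.003 and 0.005 m and horizontal distance between tin_1 and nest above 0.03 m) or (value of joint lid_2 between 0.003 and 0.005 m and horizontal distance between tin_2 and nest above 0.03 m) or (value of joint lid_3 between 0.003 and 0.005 m and horizontal distance between tin_3 and nest above 0.03 m)).
It fails at once if the glass block or the black pad is moved more than 3 cm (distance of any of glass_block, polishing_pad from where it was at the start of the episode above 0.03 m).
Of tin_1, tin_2, tin_3 only 2 to 3 are there at a start; the rules pass over those that are not, and their reading is None.
At some moment in a run one of tin_1, tin_2, tin_3 may be knocked a few centimetres aside while the robot is not near it.
It also fails if it takes over 210 s, if anything falls off the work surface, if the arm or the gripper's body presses on something with over 40 N, if the wrist force passes 120 N, or if a joint passes its speed limit or range.

### The arm

A 6-joint arm with a two-finger parallel gripper is mounted at the origin on a cart in front of the work surface, level with it; the furniture and walls round the work are solid. World frame = base frame: x ahead of the robot, y to its left, z up, the work surface at z = 0. Lengths are in m, angles in rad, forces in N, time in s.
With the tool pointing down it reaches from about 0.25 to 0.775 m from the base axis. Payload 4 kg.
Tool frame: the origin (TCP) lies on the centre line of the jaws, within the pads' length; the fingertips stand 14 mm ahead of it and the grasp point (between the pads) lies 5 mm behind it (arm.finger_overhang is the distance from the TCP to the fingertips, in m); z points along the fingers, y is the line along which they close (so a half turn about z gives the same grasp; the last joint's range is limited). The gripper opens to 85 mm and grips with 20 to 120 N. Pads are 22 mm wide; open, the fingers measure 114 mm over their backs; the gripper's body (76 mm by 85 mm) begins 54 mm behind the grasp point. The pads swing forward as they close: fully open they stand 13 mm farther back than shut.
Start: joints at [-1.414, 0.087, 1.371, -0, 1.684, -0.103], TCP at [0.141, -0.532, 0.245] pointing down, gripper open.
Joint ranges: [-3.1, 3.1], [-0.76, 2.03], [0.27, 2.55], [-1.08, 4.22], [0.17, 2.65], [-2.57, 2.57]. Speed limits (rad/s): [2.79, 2.79, 3.14, 3.14, 3.14, 3.14].

### API

Orientations are given as a unit quaternion [x, y, z, w].
In Python, from workcell import sensors, grab_frame, order, arm gives the robot as it stands. The module is installed in compiled form; this text tells all that it offers.
- The arm moves only by the tool step_arm, never from a script. Its argument "moves" is a list of rows, each an object with "translation": the shift along the tool's x, y, z in mm, a list of three; "rotation": the turn, a rotation vector about the tool's x, y, z in rad, a list of three. A call has 1 to 20 rows; each row is the pose to reach, as a shift and turn from the pose commanded when the call began, along the tool's axes at that moment; what a row does not reach only later rows make up. A row lasts 1/12 s, in which the tool goes at most 41.7 mm and 7.16 degrees, less where a joint would pass 70% of its speed; a pose out of reach is approached as far as the arm can. A call with a gripper value outside its range is refused whole. "fingers" is the closure, from 0 (fully open) to 1 (shut), set as the call begins (left out, the last holds). The fingers move at their own pace and stop on an object; "newtons" is the grip in N (left out, the last holds). Time passes only in rows, so rows that repeat a pose let the fingers close. It gives the time, the measured TCP pose, the force, the opening and the grip force at its end, in the units of the state.
- sensors.sense(): the state, without advancing time (a new reading comes with each control period).
- grab_frame(name): name is "scene" or "top" or "wrist"; returns a dict with "color" (384x512x3 uint8, red, green, blue), "fx", "fy", "cx", "cy" (pixels), "rvec" (rotation vector, rad) and "tvec" (3), from world to camera coordinates, as OpenCV has them. Camera axes: x right, y down, z forward; pixel columns grow to the right and rows downward; lengths in m; the calibration is good to about 2 mm. A picture is of the moment at which its call begins. There is no depth.
- order.hand_in(): hands the job in; it is judged then, once.
The state is a dict: "time": time; "joint_positions": joint angles; "qd": joint speeds; "joint_torque": joint torques, N m; "tcp_pos": TCP position; "tool_rot": TCP orientation; "ft_force": force on the tool from outside, world axes, zero at the start; "wrist_torque": the same for the moment, N m; "grip_width": opening from 0.0 (shut) to 1.0 (fully open); "finger_force": force on a finger pad.
Only numpy, scipy, OpenCV 4.12 (cv2) and the standard library are available. Lean on these libraries where they do the work, as an engineer would, in place of code of your own. Each camera call takes 0.05 s, during which the arm holds its last target. There are 200 camera calls.

## Working session

There is one attempt and no reset: what is moved stays moved. The work goes in short steps, Python scripts to look and compute and a tool call to move; the robot and the scene stay as the last step left them, time stands still between calls to the robot, and variables do not carry over. Pictures are saved under pics/ and viewed, at most 14 in all, crops included, and the job is handed in when it is done.

Besides the shell and the picture viewer there is one more tool, called after ">>>" by a JSON object that holds its "op" and its "data", one argument or row to a line. step_arm: Moves the arm, as the interface text tells. Its arguments: {"type":"object","properties":{"moves":{"type":"array","items":{"type":"object","properties":{"translation":{"type":"array","items":{"type":"number"}},"rotation":{"type":"array","items":{"type":"number"}}}}},"fingers":{"type":"number"},"newtons":{"type":"number"}},"required":["moves"]}

```bash
mkdir -p pics; ls
cat > h.py <<'E'
import numpy as np, cv2
from scipy.spatial.transform import Rotation as R
from workcell import sensors, grab_frame, order, arm
def ray(f,u,v):
    M=R.from_rotvec(np.ravel(f['rvec'])).as_matrix(); t=np.ravel(f['tvec'])
    d=M.T@np.array([(u-f['cx'])/f['fx'],(v-f['cy'])/f['fy'],1.]); return -M.T@t,d
def onz(f,u,v,z):
    c,d=ray(f,u,v); return c+d*(z-c[2])/d[2]
def proj(f,p):
    M=R.from_rotvec(np.ravel(f['rvec'])).as_matrix(); q=M@np.asarray(p,float)+np.ravel(f['tvec'])
    return np.array([f['fx']*q[0]/q[2]+f['cx'],f['fy']*q[1]/q[2]+f['cy']])
def save(f,n,box=None,s=1):
    im=f['color'][:,:,::-1]
    if box: im=im[box[1]:box[3],box[0]:box[2]]
    cv2.imwrite('pics/'+n+'.png',cv2.resize(im,None,fx=s,fy=s,interpolation=cv2.INTER_CUBIC))
def st():
    s=sensors.sense(); print('t',round(s['time'],2),'tcp',np.round(s['tcp_pos'],4),'q',np.round(s['tool_rot'],3),'F',np.round(s['ft_force'],1),'w',s['grip_width'],'ff',s['finger_force']); return s
E
python3 - <<'E'
from h import *
import pickle
fs={n:grab_frame(n) for n in('scene','top')}
pickle.dump(fs,open('f0.pkl','wb'))
for n,f in fs.items(): save(f,n+'0',s=1.5); print(n,f['fx'],ray(f,256,192),onz(f,256,192,0))
s=st(); print(R.from_quat(s['tool_rot']).as_matrix().round(3))
E
```

```text
pics
scene 434.5535720851817 (array([-0.12737058,  1.28155171,  0.87173517]), array([ 0.47636117, -0.75055374, -0.45816496])) [ 0.77898592 -0.14650183  0.        ]
top 378.93091956737004 (array([0.37676121, 0.18488316, 1.54964593]), array([ 0.11389797,  0.00205333, -0.99350344])) [0.55441688 0.1880859  0.        ]
t 0.1 tcp [ 0.1412 -0.5311  0.2442] q [ 0.992  0.13  -0.    -0.001] F [-0.2 -0.5 -0.5] w 1.0047307815241577 ff 0.0
[[ 0.966  0.257 -0.   ]
 [ 0.257 -0.966  0.002]
 [ 0.    -0.002 -1.   ]]
```

View pics/scene0.png

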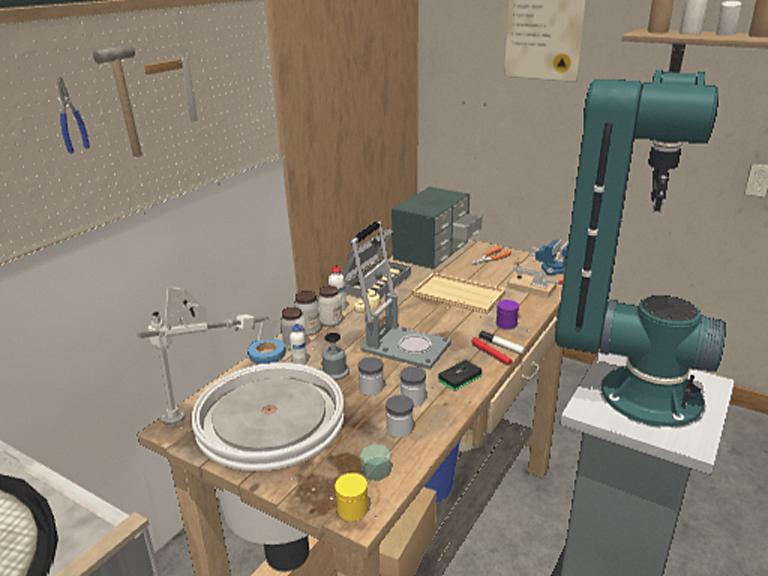

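View pics/top0.png

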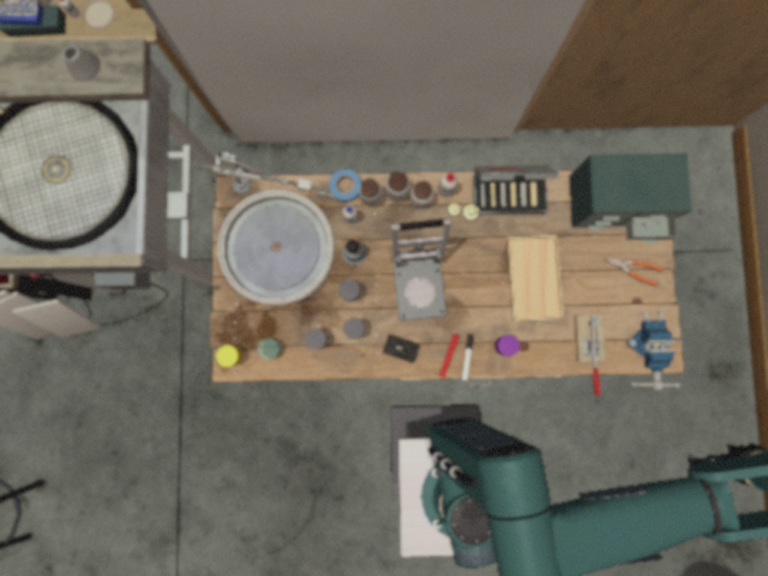

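Top view (1.5x): three tins at about (350,290), (355,328), (316,338); plunger (353,250), nest (419,292), lever bar (420,224), tray (536,277), glass (270,348), pad (402,348). The scene view agrees. I'll zoom in to measure.

Run:
```python
from h import *
import pickle
fs=pickle.load(open('f0.pkl','rb'))
f=fs['top']; save(f,'topc',(170,135,390,255),3.6)
f=fs['scene']; save(f,'scc',(190,140,350,330),3.15)
for n,u,v,z in [('tinA',350,290,.067),('tinB',355,328,.067),('tinC',316,338,.067),('plunger',353,250,.1),('nest',419,292,.016),('tray',536,277,.005),('glass',270,348,.04),('pad',402,348,.02),('pail',276,248,.044),('bar',420,224,.291)]:
    print(n,onz(fs['top'],u/1.5,v/1.5,z).round(3))
```

```text
tinA [0.543 0.277 0.067]
tinB [0.443 0.265 0.067]
tinC [0.419 0.367 0.067]
plunger [0.643 0.266 0.1  ]
nest [0.54  0.093 0.016]
tray [ 0.577 -0.229  0.005]
glass [0.396 0.492 0.04 ]
pad [0.39  0.143 0.02 ]
pail [0.663 0.476 0.044]
bar [0.665 0.104 0.291]
```

View pics/topc.png

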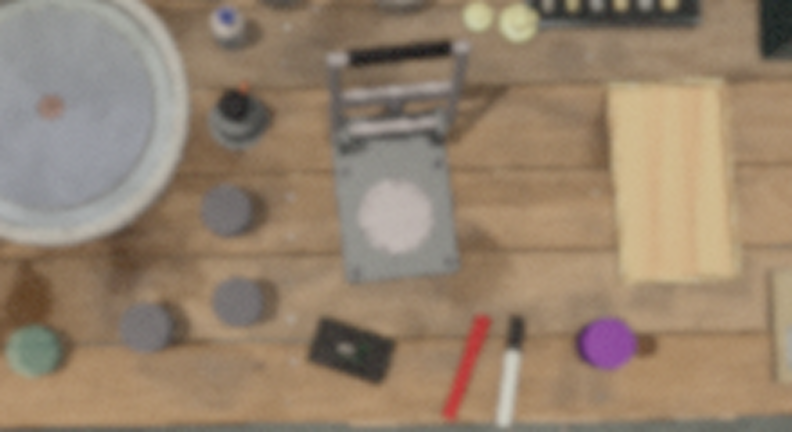

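View pics/scc.png

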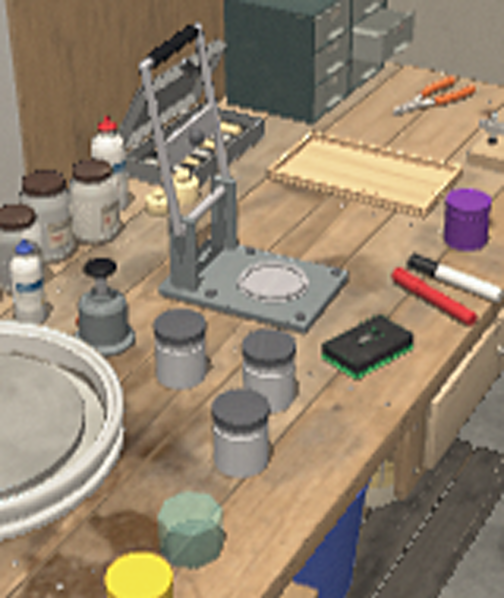

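Crop shows tin lids at top-crop px A (228,210), B (240,302), C (146,327), plunger knob (236,100), nest (396,216); scene-crop lids A (180,330), B (269,351), C (240,411). Now triangulating.

```bash
cat >> h.py <<'E'
def tri(obs):
    A=np.zeros((3,3));b=np.zeros(3)
    for f,u,v in obs:
        c,d=ray(f,u,v); d/=np.linalg.norm(d); P=np.eye(3)-np.outer(d,d); A+=P; b+=P@c
    x=np.linalg.solve(A,b); return x,[ (proj(f,x)-[u,v]).round(1) for f,u,v in obs]
E
python3 - <<'E'
from h import *
import pickle
fs=pickle.load(open('f0.pkl','rb')); T=fs['top'];S=fs['scene']
tp=lambda p:(T,170+p[0]/3.6-.4,135+p[1]/3.6-.4)
sp=lambda p:(S,190+p[0]/3.15-.4,140+p[1]/3.15-.4)
for n,a,b in [('A',(228,210),(180,329)),('B',(240,302),(269,350)),('C',(146,327),(240,411)),('pl',(234,103),(100,267)),('nest',(396,216),(273,283)),('barL',(349,58),(148,63)),('barR',(460,45),(199,31)),
  ('trTL',(609,85),(315,136)),('trBR',(740,275),(424,212)),('trTR',(721,79),(460,173)),('trBL',(627,280),(269,178)),('pbFL',(350,282),(302,328)),('pbFR',(458,270),(347,270))]:
    x,r=tri([tp(a),sp(b)]); print(n,x.round(3),r, onz(*tp(a),x[2]).round(3))
for p in [(609,85),(721,79),(740,275),(627,280)]: print('tray',onz(*tp(p),.016).round(3))
for p in [(350,282),(458,270),(335,148)]: print('base',onz(*tp(p),.014).round(3))
for p in [(320,318),(395,350),(380,382),(308,350)]: print('pad',onz(*tp(p),.022).round(3))
E
```

```text
A [0.547 0.28  0.055] [array([-0.2, -0.3]), array([0.4, 0.1])] [0.546 0.28  0.055]
B [0.446 0.268 0.057] [array([-0.2, -0.4]), array([0.5, 0. ])] [0.444 0.267 0.057]
C [0.42  0.371 0.057] [array([-0.1, -0.3]), array([0.4, 0. ])] [0.419 0.37  0.057]
pl [0.658 0.27  0.092] [array([-0., -0.]), array([0., 0.])] [0.658 0.269 0.092]
nest [0.541 0.092 0.012] [array([-0.1, -0.2]), array([0.2, 0. ])] [0.541 0.092 0.012]
barL [0.664 0.15  0.287] [array([-0.3, -0.6]), array([0.7, 0.1])] [0.662 0.149 0.287]
barR [0.671 0.043 0.287] [array([0.3, 0.5]), array([-0.6, -0.1])] [0.673 0.044 0.287]
trTL [ 0.649 -0.152  0.078] [array([3.1, 6.3]), array([-6.6, -0.8])] [ 0.674 -0.141  0.078]
trBR [ 0.495 -0.31  -0.074] [array([-2.9, -5.4]), array([ 5.9, -0.1])] [ 0.472 -0.322 -0.074]
trTR [ 0.594 -0.324 -0.022] [array([ 8.3, 24.5]), array([-23.9,  -4.5])] [ 0.699 -0.295 -0.022]
trBL [ 0.543 -0.1    0.072] [array([-14.5, -21. ]), array([24.8, -2. ])] [ 0.46  -0.153  0.072]
pbFL [0.47  0.147 0.004] [array([-0.4, -0.7]), array([0.9, 0.1])] [0.467 0.145 0.004]
pbFR [0.479 0.024 0.013] [array([-0.1, -0.2]), array([0.2, 0. ])] [0.478 0.024 0.013]
tray [ 0.687 -0.155  0.016]
tray [ 0.691 -0.283  0.016]
tray [ 0.467 -0.293  0.016]
tray [ 0.463 -0.166  0.016]
base [0.467 0.146 0.014]
base [0.478 0.024 0.014]
base [0.62  0.16  0.014]
pad [0.427 0.18  0.022]
pad [0.39  0.097 0.022]
pad [0.354 0.115 0.022]
pad [0.391 0.194 0.022]
```

```bash
cat >> h.py <<'E'
YAW=0.0907
PX=np.array([np.cos(YAW),np.sin(YAW),0]); PY=np.array([-np.sin(YAW),np.cos(YAW),0])
def Rt(yaw): # tool x at yaw, z down
    return np.array([[np.cos(yaw),np.sin(yaw),0],[np.sin(yaw),-np.cos(yaw),0],[0,0,-1.]])
def go(p,yaw=YAW+np.pi/2,s=None):
    s=s or sensors.sense(); M=R.from_quat(s['tool_rot']).as_matrix()
    print('trans mm',(M.T@(np.asarray(p)-s['tcp_pos'])*1000).round(1),'rot',R.from_matrix(M.T@Rt(yaw)).as_rotvec().round(4))
E
python3 - <<'E'
from h import *
go([.5,.16,.245]); go([.652,.268,.2])
E
```

```text
trans mm [ 5.243e+02 -5.758e+02  5.000e-01] rot [-0.0015 -0.0016 -1.4017]
trans mm [ 698.9 -641.    45.7] rot [-0.0015 -0.0016 -1.4017]
```

>>> {"op": "step_arm", "data": {
  "moves": [
    {"translation": [524, -576, 0], "rotation": [0, 0, -1.4]},
    {"translation": [524, -576, 0], "rotation": [0, 0, -1.4]},
    {"translation": [524, -576, 0], "rotation": [0, 0, -1.4]},
    {"translation": [524, -576, 0], "rotation": [0, 0, -1.4]},
    {"translation": [524, -576, 0], "rotation": [0, 0, -1.4]},
    {"translation": [524, -576, 0], "rotation": [0, 0, -1.4]},
    {"translation": [524, -576, 0], "rotation": [0, 0, -1.4]},
    {"translation": [524, -576, 0], "rotation": [0, 0, -1.4]},
    {"translation": [524, -576, 0], "rotation": [0, 0, -1.4]},
    {"translation": [524, -576, 0], "rotation": [0, 0, -1.4]},
    {"translation": [524, -576, 0], "rotation": [0, 0, -1.4]},
    {"translation": [524, -576, 0], "rotation": [0, 0, -1.4]},
    {"translation": [524, -576, 0], "rotation": [0, 0, -1.4]},
    {"translation": [524, -576, 0], "rotation": [0, 0, -1.4]},
    {"translation": [524, -576, 0], "rotation": [0, 0, -1.4]},
    {"translation": [524, -576, 0], "rotation": [0, 0, -1.4]},
    {"translation": [524, -576, 0], "rotation": [0, 0, -1.4]},
    {"translation": [524, -576, 0], "rotation": [0, 0, -1.4]},
    {"translation": [524, -576, 0], "rotation": [0, 0, -1.4]},
    {"translation": [524, -576, 0], "rotation": [0, 0, -1.4]}
  ],
  "fingers": 1
}}

```text
time: 1.77
tcp_pos: [0.5007, 0.1642, 0.2435]
tool_rot: [0.673, 0.74, 0.0, -0.001]
ft_force: [0.0, -0.7, -0.6]
grip_width: -0.004
finger_force: 0.0
```

Run:
```python
from h import *
st(); go([.54,.268,.245]); go([.655,.268,.125])
```

```text
t 1.77 tcp [0.5007 0.1642 0.2435] q [ 0.673  0.74   0.    -0.001] F [ 0.  -0.7 -0.6] w -0.003593136214300833 ff 0.0
trans mm [99.6 48.9 -1.4] rot [-0.0018 -0.002   0.004 ]
trans mm [ 88.5 163.6 118.4] rot [-0.0018 -0.002   0.004 ]
```

>>> {"op": "step_arm", "data": {
  "moves": [
    {"translation": [100, 49, 0], "rotation": [0, 0, 0]},
    {"translation": [100, 49, 0], "rotation": [0, 0, 0]},
    {"translation": [100, 49, 0], "rotation": [0, 0, 0]},
    {"translation": [100, 49, 0], "rotation": [0, 0, 0]},
    {"translation": [100, 49, 0], "rotation": [0, 0, 0]}
  ]
}}

```text
time: 2.18
tcp_pos: [0.5393, 0.2638, 0.244]
tool_rot: [0.674, 0.738, -0.001, -0.0]
ft_force: [-0.5, -1.0, 0.3]
grip_width: -0.0
finger_force: 0.0
```

Run:
```python
from h import *
import pickle
s=st(); f=grab_frame('wrist'); pickle.dump(f,open('w1.pkl','wb')); save(f,'w1')
for n,p in [('pl',(.655,.268,.1)),('A',(.543,.277,.067)),('B',(.443,.265,.067)),('nest',(.541,.092,.016))]: print(n,proj(f,p).round())
print(ray(f,256,192))
```

```text
t 2.18 tcp [0.5393 0.2638 0.244 ] q [ 0.674  0.738 -0.001 -0.   ] F [-0.5 -1.   0.3] w -7.473316340804681e-05 ff 0.0
pl [374. 192.]
A [262. 166.]
B [171. 169.]
nest [248. 285.]
(array([0.53210945, 0.33406824, 0.37177454]), array([ 0.02076718, -0.27369799, -0.96159714]))
```

View pics/w1.png

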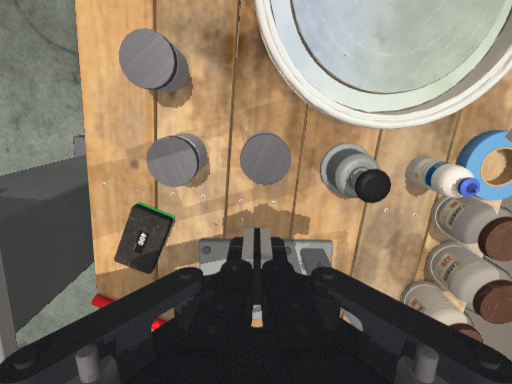

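Wrist view: knob top at (373,186), lid A (266,158), lid B (174,160), lid C (146,59).

Run:
```python
from h import *
import pickle
f=pickle.load(open('w1.pkl','rb'))
for n,u,v,z in [('pl',373.5,185.5,.1),('A',266,158,.0675),('B',174,160,.0675),('C',146.5,59,.0675)]: print(n,onz(f,u,v,z).round(4))
go(onz(f,373.5,185.5,.1)+[0,0,.025])
```

```text
pl [0.6536 0.2741 0.1   ]
A [0.546  0.2866 0.0675]
B [0.4467 0.2753 0.0675]
C [0.4186 0.3736 0.0675]
trans mm [  1.2 115.1 119.3] rot [-0.0019  0.0016 -0.0016]
```

>>> {"op": "step_arm", "data": {
  "moves": [
    {"translation": [0, 116, 60]},
    {"translation": [0, 116, 100]},
    {"translation": [0, 116, 100]},
    {"translation": [0, 116, 100]},
    {"translation": [0, 116, 100]},
    {"translation": [0, 116, 100]}
  ]
}}

```text
invalid input at $.moves[0]: expected keys translation, rotation
```

Run:
```python
from h import *
import pickle
s=st(); f=grab_frame('wrist'); pickle.dump(f,open('w1.pkl','wb')); save(f,'w2',(150,150,370,300),2)
print(proj(f,(.655,.271,.1)))
go([.655,.271,.118])
```

```text
t 2.23 tcp [0.5393 0.2629 0.2445] q [ 0.675  0.738 -0.001 -0.   ] F [-0.4 -0.  -0.3] w 0.0037697625409668337 ff 0.0
[374.17289108 187.39895485]
trans mm [ -1.5 116.2 126.8] rot [-0.0011  0.0013 -0.0026]
```

View pics/w2.png

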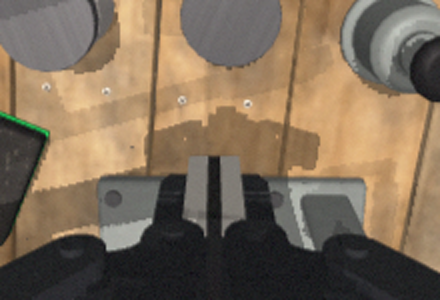

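The move was refused (rotation is required), so that picture shows the same hover. Sending again.

>>> {"op": "step_arm", "data": {
  "moves": [
    {"translation": [5, 116, 60], "rotation": [0, 0, 0]},
    {"translation": [5, 116, 60], "rotation": [0, 0, 0]},
    {"translation": [5, 116, 60], "rotation": [0, 0, 0]},
    {"translation": [5, 116, 105], "rotation": [0, 0, 0]},
    {"translation": [5, 116, 105], "rotation": [0, 0, 0]},
    {"translation": [5, 116, 105], "rotation": [0, 0, 0]},
    {"translation": [5, 116, 105], "rotation": [0, 0, 0]}
  ]
}}

```text
time: 2.87
tcp_pos: [0.6542, 0.2778, 0.1414]
tool_rot: [0.675, 0.737, -0.0, -0.0]
ft_force: [0.6, -0.7, 0.3]
grip_width: 0.002
finger_force: 0.0
```

Run:
```python
from h import *
import pickle
s=st(); f=grab_frame('wrist'); pickle.dump(f,open('w2.pkl','wb')); save(f,'w3')
print(proj(f,(.655,.271,.1)), proj(f,s['tcp_pos']+[0,0,-.014]))
g=cv2.cvtColor(f['color'],cv2.COLOR_RGB2GRAY)
go([.655,.271,.118])
```

```text
t 2.87 tcp [0.6542 0.2778 0.1414] q [ 0.675  0.737 -0.    -0.   ] F [ 0.6 -0.7  0.3] w 0.002042884713549815 ff 0.0
[258.63350803 235.12174076] [258.56463889 244.50503313]
trans mm [-7.5 -0.7 25.7] rot [ 0.0036 -0.0007 -0.0023]
```

View pics/w3.png

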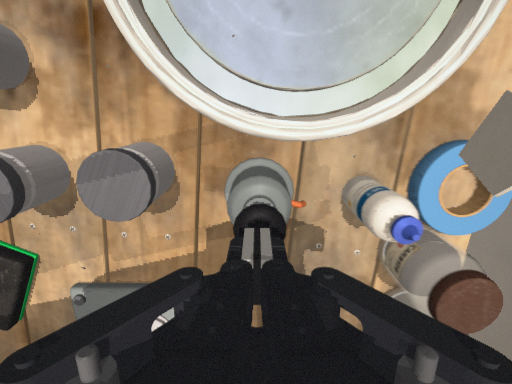

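Knob centre at about (261,224), right under the closed tips. Pressing.

>>> {"op": "step_arm", "data": {
  "moves": [
    {"translation": [0, 0, 15], "rotation": [0, 0, 0]},
    {"translation": [0, 0, 27], "rotation": [0, 0, 0]},
    {"translation": [0, 0, 34], "rotation": [0, 0, 0]},
    {"translation": [0, 0, 40], "rotation": [0, 0, 0]},
    {"translation": [0, 0, 44], "rotation": [0, 0, 0]},
    {"translation": [0, 0, 47], "rotation": [0, 0, 0]},
    {"translation": [0, 0, 47], "rotation": [0, 0, 0]},
    {"translation": [0, 0, 47], "rotation": [0, 0, 0]}
  ]
}}

```text
time: 3.58
tcp_pos: [0.6554, 0.2793, 0.0976]
tool_rot: [0.675, 0.738, 0.002, 0.001]
ft_force: [-2.3, -0.1, 8.8]
grip_width: 0.002
finger_force: 4.6
```

>>> {"op": "step_arm", "data": {
  "moves": [
    {"translation": [0, 0, 3], "rotation": [0, 0, 0]},
    {"translation": [0, 0, 6], "rotation": [0, 0, 0]},
    {"translation": [0, 0, 6], "rotation": [0, 0, 0]},
    {"translation": [0, 0, 6], "rotation": [0, 0, 0]}
  ]
}}

```text
time: 3.92
tcp_pos: [0.6555, 0.2794, 0.094]
tool_rot: [0.675, 0.738, 0.002, 0.002]
ft_force: [-5.9, -1.7, 13.5]
grip_width: 0.003
finger_force: 7.3
```

Near the stop; a bit firmer and hold, then release.

>>> {"op": "step_arm", "data": {
  "moves": [
    {"translation": [0, 0, 4], "rotation": [0, 0, 0]},
    {"translation": [0, 0, 4], "rotation": [0, 0, 0]},
    {"translation": [0, 0, 4], "rotation": [0, 0, 0]},
    {"translation": [0, 0, 4], "rotation": [0, 0, 0]},
    {"translation": [0, 0, 4], "rotation": [0, 0, 0]}
  ]
}}

```text
time: 4.33
tcp_pos: [0.6556, 0.2794, 0.0939]
tool_rot: [0.675, 0.738, 0.003, 0.002]
ft_force: [-9.9, -3.9, 24.0]
grip_width: 0.0
finger_force: 12.4
```

Bottomed: force jumped from 13.5 to 24 N with no travel. Rising and moving back over the tins, with the fingers opening.

>>> {"op": "step_arm", "data": {
  "moves": [
    {"translation": [0, 0, -20], "rotation": [0, 0, 0]},
    {"translation": [0, 0, -40], "rotation": [0, 0, 0]},
    {"translation": [0, 0, -80], "rotation": [0, 0, 0]},
    {"translation": [0, 0, -120], "rotation": [0, 0, 0]},
    {"translation": [0, -60, -150], "rotation": [0, 0, 0]},
    {"translation": [0, -100, -160], "rotation": [0, 0, 0]},
    {"translation": [0, -150, -160], "rotation": [0, 0, 0]},
    {"translation": [0, -150, -160], "rotation": [0, 0, 0]},
    {"translation": [0, -150, -160], "rotation": [0, 0, 0]},
    {"translation": [0, -150, -160], "rotation": [0, 0, 0]},
    {"translation": [0, -150, -160], "rotation": [0, 0, 0]}
  ],
  "fingers": 0.15
}}

```text
time: 5.25
tcp_pos: [0.5056, 0.2657, 0.244]
tool_rot: [0.675, 0.738, 0.001, 0.001]
ft_force: [0.9, -0.1, -0.9]
grip_width: 0.849
finger_force: 0.0
```

```bash
cat >> h.py <<'E'
def lids(f,near,z=.0675,r=.028,box=45):
    """refine a lid-top circle near a guess with HoughCircles"""
    p=proj(f,[*near,z]); rp=np.linalg.norm(proj(f,[near[0]+r,near[1],z])-p)
    g=cv2.cvtColor(f['color'],cv2.COLOR_RGB2GRAY); k=4
    x0,y0=[int(max(0,c-box)) for c in p]; c=cv2.resize(g[y0:y0+2*box,x0:x0+2*box],None,fx=k,fy=k,interpolation=cv2.INTER_CUBIC)
    h=cv2.HoughCircles(cv2.GaussianBlur(c,(0,0),3),cv2.HOUGH_GRADIENT,1,20,param1=60,param2=12,minRadius=int(k*rp*.92),maxRadius=int(k*rp*1.08))
    if h is None: return None
    return [(onz(f,x0+a/k,y0+b/k,z).round(4)[:2].tolist(),round(q/k/rp,2)) for a,b,q in h[0][:3]]
E
python3 - <<'E'
from h import *
import pickle
s=st(); f=grab_frame('wrist'); pickle.dump(f,open('w3.pkl','wb')); save(f,'w4')
for n in [(.546,.283),(.445,.271),(.419,.372)]: print(lids(f,n))
f=grab_frame('top')
for n in [(.546,.283),(.445,.271),(.419,.372)]: print(lids(f,n))
E
```

```text
t 5.25 tcp [0.5056 0.2657 0.244 ] q [0.675 0.738 0.001 0.001] F [ 0.9 -0.1 -0.9] w 0.8490826877507944 ff 0.0
[([0.5463, 0.2842], np.float64(1.07))]
[([0.4445, 0.2745], np.float64(0.98))]
[([0.4161, 0.3719], np.float64(1.05)), ([0.421, 0.3721], np.float64(0.99)), ([0.4175, 0.3775], np.float64(0.94))]
None
[([0.3968, 0.2183], np.float64(0.95))]
None
```

View pics/w4.png

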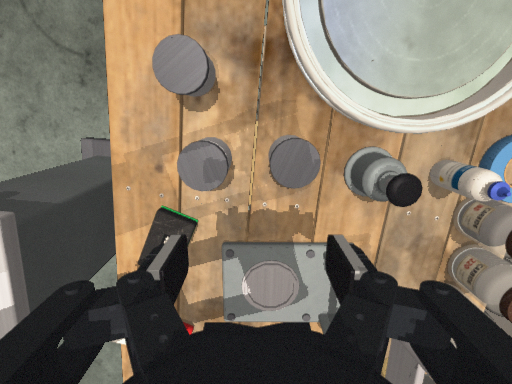

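Wrist view: lids A (294,161), B (204,164), C (180,64), nest (270,286).

Run:
```python
from h import *
import pickle
f=pickle.load(open('w3.pkl','rb'))
g=cv2.cvtColor(f['color'],cv2.COLOR_RGB2GRAY).astype(int)
# nest: bright warm region
c=f['color'].astype(int); print(c[285,270],c[250,235],c[285,245], c[310,270])
print('nest click',onz(f,270.5,285.5,.017))
print('holes',[onz(f,u,v,.014).round(4)[:2] for u,v in [(231,254),(313,252),(234,318),(308,318)]])
f2=lids(f,(.541,.098),z=.02,r=.0355); print(f2)
print(lids(f,(.541,.098),z=.016,r=.033))
go([.546,.282,.1]); go([.546,.282,.03])
```

```text
[152 144 138] [103 104 102] [223 213 207] [149 140 137]
nest click [0.54033745 0.09757881 0.017     ]
holes [array([0.4801, 0.1412]), array([0.5945, 0.1545]), array([0.4916, 0.0347]), array([0.603 , 0.0445])]
[([0.5398, 0.1068], np.float64(1.01))]
None
trans mm [ 12.8  40.9 143.1] rot [ 0.0003  0.0002 -0.0022]
trans mm [ 12.8  40.9 213.1] rot [ 0.0003  0.0002 -0.0022]
```

>>> {"op": "step_arm", "data": {
  "moves": [
    {"translation": [15, 41, 40], "rotation": [0, 0, 0]},
    {"translation": [15, 41, 80], "rotation": [0, 0, 0]},
    {"translation": [15, 41, 120], "rotation": [0, 0, 0]},
    {"translation": [15, 41, 120], "rotation": [0, 0, 0]},
    {"translation": [15, 41, 120], "rotation": [0, 0, 0]}
  ]
}}

```text
time: 5.77
tcp_pos: [0.5428, 0.2829, 0.1172]
tool_rot: [0.675, 0.738, -0.005, -0.002]
ft_force: [-1.1, -0.3, -0.7]
grip_width: 0.849
finger_force: 0.0
```

Run:
```python
from h import *
import pickle
s=st(); f=grab_frame('wrist'); save(f,'w5'); print(lids(f,(.546,.284),box=70),lids(f,(.546,.284),box=55))
go([.546,.284,.03])
print(proj(f,(.546,.284,.0675)),proj(f,(.546,.284+.028,.0675)))
```

```text
t 5.77 tcp [0.5428 0.2829 0.1172] q [ 0.675  0.738 -0.005 -0.002] F [-1.1 -0.3 -0.7] w 0.8490844706770808 ff 0.0
[([0.5459, 0.2865], np.float64(0.99))] [([0.5459, 0.2865], np.float64(0.99))]
trans mm [ 0.3  1.9 91.3] rot [-0.0046  0.0016 -0.0022]
[263.90401333 219.15902474] [268.07871087 178.74123987]
```

View pics/w5.png

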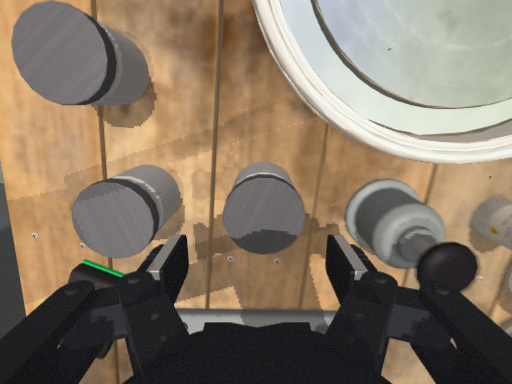

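>>> {"op": "step_arm", "data": {
  "moves": [
    {"translation": [2, 2, 25], "rotation": [0, 0, 0]},
    {"translation": [2, 2, 50], "rotation": [0, 0, 0]},
    {"translation": [2, 2, 75], "rotation": [0, 0, 0]},
    {"translation": [2, 2, 91], "rotation": [0, 0, 0]},
    {"translation": [2, 2, 91], "rotation": [0, 0, 0]},
    {"translation": [2, 2, 91], "rotation": [0, 0, 0]}
  ]
}}

```text
time: 6.32
tcp_pos: [0.5482, 0.2869, 0.0348]
tool_rot: [0.675, 0.738, 0.002, 0.001]
ft_force: [-0.4, -0.6, 0.7]
grip_width: 0.848
finger_force: 0.0
```

>>> {"op": "step_arm", "data": {
  "moves": [
    {"translation": [0, 0, 0], "rotation": [0, 0, 0]},
    {"translation": [0, 0, 0], "rotation": [0, 0, 0]},
    {"translation": [0, 0, 0], "rotation": [0, 0, 0]},
    {"translation": [0, 0, 0], "rotation": [0, 0, 0]},
    {"translation": [0, 0, 0], "rotation": [0, 0, 0]},
    {"translation": [0, 0, 0], "rotation": [0, 0, 0]}
  ],
  "fingers": 0.5,
  "newtons": 30
}}

```text
time: 6.82
tcp_pos: [0.5489, 0.2873, 0.0364]
tool_rot: [0.675, 0.738, 0.003, 0.001]
ft_force: [-0.8, -0.3, 6.5]
grip_width: 0.643
finger_force: 30.8
```

Run:
```python
from h import *
st(); go([.5405,.0975+.0,.11]); go([.5405,.0975,.047])
```

```text
t 6.82 tcp [0.5489 0.2873 0.0364] q [0.675 0.738 0.003 0.001] F [-0.8 -0.3  6.5] w 0.6431748829511073 ff 30.793382863048464
trans mm [-188.2  -24.7  -74.2] rot [ 0.0065 -0.0019 -0.0016]
trans mm [-188.3  -25.1  -11.2] rot [ 0.0065 -0.0019 -0.0016]
```

>>> {"op": "step_arm", "data": {
  "moves": [
    {"translation": [0, 0, -25], "rotation": [0, 0, 0]},
    {"translation": [0, 0, -50], "rotation": [0, 0, 0]},
    {"translation": [-30, -4, -55], "rotation": [0, 0, 0]},
    {"translation": [-60, -8, -55], "rotation": [0, 0, 0]},
    {"translation": [-90, -12, -55], "rotation": [0, 0, 0]},
    {"translation": [-120, -16, -55], "rotation": [0, 0, 0]},
    {"translation": [-150, -20, -55], "rotation": [0, 0, 0]},
    {"translation": [-175, -24, -55], "rotation": [0, 0, 0]},
    {"translation": [-188, -25, -55], "rotation": [0, 0, 0]},
    {"translation": [-188, -25, -55], "rotation": [0, 0, 0]},
    {"translation": [-188, -25, -55], "rotation": [0, 0, 0]},
    {"translation": [-188, -25, -55], "rotation": [0, 0, 0]}
  ]
}}

```text
time: 7.82
tcp_pos: [0.5387, 0.098, 0.0876]
tool_rot: [0.675, 0.738, 0.001, -0.0]
ft_force: [-0.7, -0.2, -1.9]
grip_width: 0.644
finger_force: 32.6
```

Run:
```python
from h import *
st(); go([.5405,.0975,.053]); f=grab_frame('wrist'); save(f,'w6')
```

```text
t 7.82 tcp [0.5387 0.098  0.0876] q [ 0.675  0.738  0.001 -0.   ] F [-0.7 -0.2 -1.9] w 0.6444842888213299 ff 32.61436016036896
trans mm [-0.7  1.7 34.6] rot [ 0.0008 -0.0009 -0.0011]
```

View pics/w6.png

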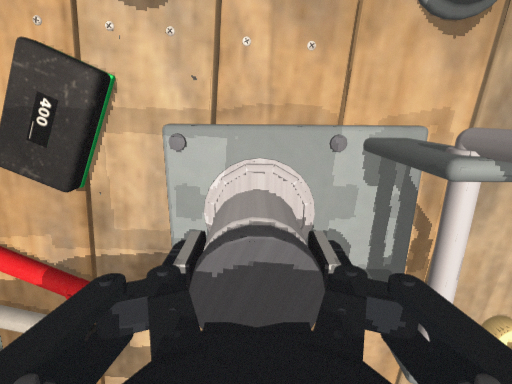

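Run:
```python
from h import *
f=grab_frame('wrist')
print(onz(f,260,158,.02), onz(f,260,163,.02))
for c in [(.5405,.0975)]:
    print(proj(f,[c[0]-.0034,c[1]+.038,.02]),proj(f,[c[0]-.038,c[1]-.0034,.02]),proj(f,[c[0]+.038,c[1]+.0034,.02]))
```

```text
[0.53640563 0.1376833  0.02      ] [0.53673618 0.1341878  0.02      ]
[260.69622473 161.19170991] [208.46442403 212.63860245] [312.30772498 212.77910645]
```

>>> {"op": "step_arm", "data": {
  "moves": [
    {"translation": [1, 2, 12], "rotation": [0, 0, 0]},
    {"translation": [1, 2, 24], "rotation": [0, 0, 0]},
    {"translation": [1, 2, 32], "rotation": [0, 0, 0]},
    {"translation": [1, 2, 36], "rotation": [0, 0, 0]},
    {"translation": [1, 2, 36], "rotation": [0, 0, 0]},
    {"translation": [1, 2, 36], "rotation": [0, 0, 0]}
  ]
}}

```text
time: 8.42
tcp_pos: [0.5396, 0.0988, 0.0516]
tool_rot: [0.675, 0.738, -0.0, -0.001]
ft_force: [-4.8, 0.8, 5.5]
grip_width: 0.642
finger_force: 30.9
```

>>> {"op": "step_arm", "data": {
  "moves": [
    {"translation": [0, 0, 0], "rotation": [0, 0, 0]},
    {"translation": [0, 0, 0], "rotation": [0, 0, 0]},
    {"translation": [0, 0, 0], "rotation": [0, 0, 0]},
    {"translation": [0, 0, 0], "rotation": [0, 0, 0]},
    {"translation": [0, 0, -20], "rotation": [0, 0, 0]},
    {"translation": [0, 0, -60], "rotation": [0, 0, 0]},
    {"translation": [0, 0, -100], "rotation": [0, 0, 0]},
    {"translation": [0, 0, -140], "rotation": [0, 0, 0]},
    {"translation": [0, 0, -180], "rotation": [0, 0, 0]},
    {"translation": [0, 0, -220], "rotation": [0, 0, 0]},
    {"translation": [0, 0, -260], "rotation": [0, 0, 0]},
    {"translation": [0, 0, -285], "rotation": [0, 0, 0]},
    {"translation": [0, 0, -285], "rotation": [0, 0, 0]},
    {"translation": [0, 0, -285], "rotation": [0, 0, 0]}
  ],
  "fingers": 0.2
}}

```text
time: 9.58
tcp_pos: [0.5411, 0.0981, 0.3385]
tool_rot: [0.675, 0.738, 0.002, 0.002]
ft_force: [-0.1, 0.0, -0.3]
grip_width: 0.802
finger_force: 0.0
```

Run:
```python
from h import *
import pickle
s=st();f=grab_frame('wrist'); save(f,'w7'); pickle.dump(f,open('w7.pkl','wb'))
print('lid',lids(f,(.5395,.099),z=.0835,box=60)); print(proj(f,(.6635,.11,.291)),proj(f,(.5395,.099,.0835)))
T=grab_frame('top'); save(T,'t7',(230,130,330,230),5)
go((.6635,.11,.34)); go((.6635,.11,.286))
```

```text
t 9.58 tcp [0.5411 0.0981 0.3385] q [0.675 0.738 0.002 0.002] F [-0.1  0.  -0.3] w 0.8018075630002705 ff 0.0
lid [([0.5386, 0.0982], np.float64(0.99)), ([0.536, 0.1049], np.float64(0.92))]
[442.16120469 220.11747796] [255.30758491 164.38298064]
trans mm [  1.  124.   -5.9] rot [-0.0027  0.0001 -0.0018]
trans mm [  1.  124.1  48.1] rot [-0.0027  0.0001 -0.0018]
```

View pics/w7.png

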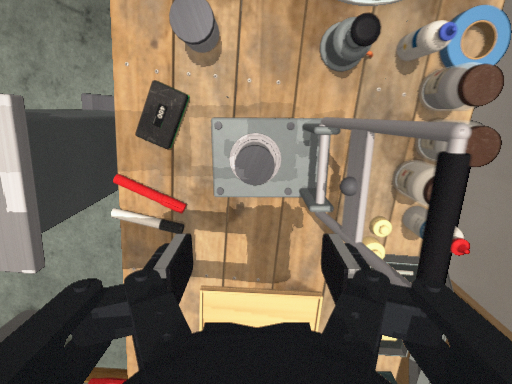

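Tin stands in the nest; the bar is centred at about (441,222), as predicted.

>>> {"op": "step_arm", "data": {
  "moves": [
    {"translation": [1, 40, -5], "rotation": [0, 0, 0]},
    {"translation": [1, 80, -5], "rotation": [0, 0, 0]},
    {"translation": [1, 124, -5], "rotation": [0, 0, 0]},
    {"translation": [1, 124, -5], "rotation": [0, 0, 0]},
    {"translation": [1, 124, -5], "rotation": [0, 0, 0]},
    {"translation": [1, 124, 20], "rotation": [0, 0, 0]},
    {"translation": [1, 124, 40], "rotation": [0, 0, 0]},
    {"translation": [1, 124, 48], "rotation": [0, 0, 0]},
    {"translation": [1, 124, 48], "rotation": [0, 0, 0]},
    {"translation": [1, 124, 48], "rotation": [0, 0, 0]}
  ]
}}

```text
time: 10.52
tcp_pos: [0.6627, 0.1101, 0.2887]
tool_rot: [0.675, 0.738, -0.0, -0.0]
ft_force: [0.2, -0.2, 0.6]
grip_width: 0.802
finger_force: 0.0
```

>>> {"op": "step_arm", "data": {
  "moves": [
    {"translation": [0, 0, 0], "rotation": [0, 0, 0]},
    {"translation": [0, 0, 0], "rotation": [0, 0, 0]},
    {"translation": [0, 0, 0], "rotation": [0, 0, 0]},
    {"translation": [0, 0, 0], "rotation": [0, 0, 0]},
    {"translation": [0, 0, 0], "rotation": [0, 0, 0]},
    {"translation": [0, 0, 0], "rotation": [0, 0, 0]},
    {"translation": [0, 0, 0], "rotation": [0, 0, 0]},
    {"translation": [0, 0, 0], "rotation": [0, 0, 0]}
  ],
  "fingers": 1,
  "newtons": 60
}}

```text
time: 11.18
tcp_pos: [0.6646, 0.1102, 0.2896]
tool_rot: [0.675, 0.738, 0.001, 0.001]
ft_force: [2.9, 0.4, 4.3]
grip_width: 0.189
finger_force: 59.0
```

Run:
```python
import numpy as np
a=np.radians(10)
for i in range(0,37):
    p=i*1.745/36; print(i,round(200*(np.sin(a-p)-np.sin(a))),round(200*(np.cos(a)-np.cos(a-p))),end=' | ')
```

```text
0 0 0 | 1 -10 -1 | 2 -19 -2 | 3 -29 -3 | 4 -39 -3 | 5 -48 -3 | 6 -58 -2 | 7 -68 0 | 8 -77 1 | 9 -86 4 | 10 -96 7 | 11 -105 10 | 12 -114 13 | 13 -123 17 | 14 -131 22 | 15 -140 27 | 16 -148 32 | 17 -156 38 | 18 -163 44 | 19 -171 50 | 20 -177 57 | 21 -184 64 | 22 -190 71 | 23 -196 79 | 24 -202 87 | 25 -207 95 | 26 -212 104 | 27 -216 112 | 28 -220 121 | 29 -223 130 | 30 -226 140 | 31 -229 149 | 32 -231 158 | 33 -233 168 | 34 -234 178 | 35 -234 187 | 36 -235 197 |
```

>>> {"op": "step_arm", "data": {
  "moves": [
    {"translation": [0, -10, -1], "rotation": [0, 0, 0]},
    {"translation": [0, -19, -2], "rotation": [0, 0, 0]},
    {"translation": [0, -29, -3], "rotation": [0, 0, 0]},
    {"translation": [0, -39, -3], "rotation": [0, 0, 0]},
    {"translation": [0, -48, -3], "rotation": [0, 0, 0]},
    {"translation": [0, -58, -2], "rotation": [0, 0, 0]},
    {"translation": [0, -68, 0], "rotation": [0, 0, 0]},
    {"translation": [0, -77, 1], "rotation": [0, 0, 0]},
    {"translation": [0, -86, 4], "rotation": [0, 0, 0]},
    {"translation": [0, -96, 7], "rotation": [0, 0, 0]},
    {"translation": [0, -105, 10], "rotation": [0, 0, 0]},
    {"translation": [0, -105, 10], "rotation": [0, 0, 0]}
  ]
}}

```text
time: 12.18
tcp_pos: [0.5579, 0.1014, 0.279]
tool_rot: [0.675, 0.738, 0.0, -0.0]
ft_force: [2.0, 2.9, 5.2]
grip_width: 0.188
finger_force: 60.1
```

>>> {"op": "step_arm", "data": {
  "moves": [
    {"translation": [0, -9, 3], "rotation": [0, 0, 0]},
    {"translation": [0, -18, 7], "rotation": [0, 0, 0]},
    {"translation": [0, -26, 12], "rotation": [0, 0, 0]},
    {"translation": [0, -35, 17], "rotation": [0, 0, 0]},
    {"translation": [0, -43, 22], "rotation": [0, 0, 0]},
    {"translation": [0, -51, 28], "rotation": [0, 0, 0]},
    {"translation": [0, -58, 34], "rotation": [0, 0, 0]},
    {"translation": [0, -66, 40], "rotation": [0, 0, 0]},
    {"translation": [0, -72, 47], "rotation": [0, 0, 0]},
    {"translation": [0, -79, 54], "rotation": [0, 0, 0]},
    {"translation": [0, -85, 61], "rotation": [0, 0, 0]},
    {"translation": [0, -91, 69], "rotation": [0, 0, 0]},
    {"translation": [0, -97, 77], "rotation": [0, 0, 0]},
    {"translation": [0, -102, 85], "rotation": [0, 0, 0]},
    {"translation": [0, -107, 94], "rotation": [0, 0, 0]},
    {"translation": [0, -111, 102], "rotation": [0, 0, 0]},
    {"translation": [0, -115, 111], "rotation": [0, 0, 0]},
    {"translation": [0, -118, 120], "rotation": [0, 0, 0]},
    {"translation": [0, -118, 120], "rotation": [0, 0, 0]}
  ],
  "newtons": 80
}}

```text
time: 13.77
tcp_pos: [0.4414, 0.0918, 0.157]
tool_rot: [0.675, 0.738, 0.001, -0.001]
ft_force: [2.3, 7.3, 4.4]
grip_width: 0.187
finger_force: 78.8
```

>>> {"op": "step_arm", "data": {
  "moves": [
    {"translation": [1, -3, 10], "rotation": [0, 0, 0]},
    {"translation": [1, -6, 19], "rotation": [0, 0, 0]},
    {"translation": [1, -8, 28], "rotation": [0, 0, 0]},
    {"translation": [1, -10, 38], "rotation": [0, 0, 0]},
    {"translation": [1, -11, 48], "rotation": [0, 0, 0]},
    {"translation": [1, -11, 57], "rotation": [0, 0, 0]},
    {"translation": [1, -12, 65], "rotation": [0, 0, 0]},
    {"translation": [1, -12, 69], "rotation": [0, 0, 0]},
    {"translation": [1, -12, 69], "rotation": [0, 0, 0]},
    {"translation": [1, -12, 69], "rotation": [0, 0, 0]}
  ]
}}

```text
time: 14.6
tcp_pos: [0.4309, 0.091, 0.0923]
tool_rot: [0.675, 0.738, 0.002, 0.001]
ft_force: [-2.4, 4.1, 15.9]
grip_width: 0.181
finger_force: 80.3
```

>>> {"op": "step_arm", "data": {
  "moves": [
    {"translation": [0, 0, 4], "rotation": [0, 0, 0]},
    {"translation": [0, 0, 7], "rotation": [0, 0, 0]},
    {"translation": [0, 0, 7], "rotation": [0, 0, 0]},
    {"translation": [0, 0, 7], "rotation": [0, 0, 0]}
  ]
}}

```text
time: 14.93
tcp_pos: [0.4311, 0.091, 0.0899]
tool_rot: [0.675, 0.738, 0.002, 0.001]
ft_force: [-14.9, 1.8, 38.7]
grip_width: 0.178
finger_force: 83.1
```

Run:
```python
from h import *
s=st();f=grab_frame('scene'); save(f,'s8',(210,170,330,280),5)
```

```text
t 14.93 tcp [0.4311 0.091  0.0899] q [0.675 0.738 0.002 0.001] F [-14.9   1.8  38.7] w 0.1783531947593927 ff 83.11399474740028
```

View pics/s8.png

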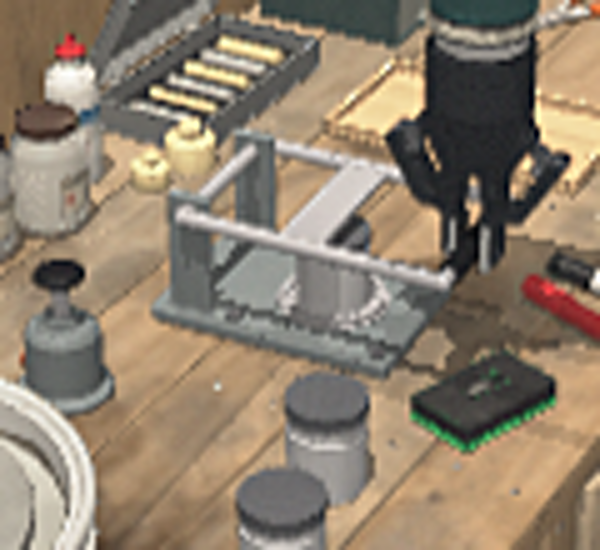

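Rails are level over the tin at nearly 39 N, so the lever is on its stop and the lid is home. Easing it back along the arc.

>>> {"op": "step_arm", "data": {
  "moves": [
    {"translation": [0, 0, -9], "rotation": [0, 0, 0]},
    {"translation": [0, 1, -19], "rotation": [0, 0, 0]},
    {"translation": [0, 1, -28], "rotation": [0, 0, 0]},
    {"translation": [0, 2, -38], "rotation": [0, 0, 0]},
    {"translation": [0, 4, -48], "rotation": [0, 0, 0]},
    {"translation": [0, 6, -57], "rotation": [0, 0, 0]},
    {"translation": [0, 9, -66], "rotation": [0, 0, 0]},
    {"translation": [0, 12, -76], "rotation": [0, 0, 0]},
    {"translation": [0, 15, -85], "rotation": [0, 0, 0]},
    {"translation": [0, 19, -94], "rotation": [0, 0, 0]},
    {"translation": [0, 23, -102], "rotation": [0, 0, 0]},
    {"translation": [0, 28, -111], "rotation": [0, 0, 0]},
    {"translation": [0, 33, -119], "rotation": [0, 0, 0]},
    {"translation": [0, 39, -127], "rotation": [0, 0, 0]},
    {"translation": [0, 45, -135], "rotation": [0, 0, 0]},
    {"translation": [0, 51, -142], "rotation": [0, 0, 0]},
    {"translation": [0, 58, -149], "rotation": [0, 0, 0]},
    {"translation": [0, 64, -156], "rotation": [0, 0, 0]},
    {"translation": [0, 72, -162], "rotation": [0, 0, 0]},
    {"translation": [0, 79, -168], "rotation": [0, 0, 0]}
  ]
}}

```text
time: 16.65
tcp_pos: [0.5086, 0.0973, 0.2511]
tool_rot: [0.675, 0.738, -0.0, -0.0]
ft_force: [1.6, 4.0, 5.2]
grip_width: 0.188
finger_force: 78.9
```

>>> {"op": "step_arm", "data": {
  "moves": [
    {"translation": [0, 8, -6], "rotation": [0, 0, 0]},
    {"translation": [0, 16, -11], "rotation": [0, 0, 0]},
    {"translation": [0, 25, -16], "rotation": [0, 0, 0]},
    {"translation": [0, 33, -21], "rotation": [0, 0, 0]},
    {"translation": [0, 42, -25], "rotation": [0, 0, 0]},
    {"translation": [0, 51, -28], "rotation": [0, 0, 0]},
    {"translation": [0, 60, -31], "rotation": [0, 0, 0]},
    {"translation": [0, 70, -34], "rotation": [0, 0, 0]},
    {"translation": [0, 79, -37], "rotation": [0, 0, 0]},
    {"translation": [0, 88, -38], "rotation": [0, 0, 0]},
    {"translation": [0, 98, -40], "rotation": [0, 0, 0]},
    {"translation": [0, 108, -41], "rotation": [0, 0, 0]},
    {"translation": [0, 117, -41], "rotation": [0, 0, 0]},
    {"translation": [0, 127, -41], "rotation": [0, 0, 0]},
    {"translation": [0, 137, -40], "rotation": [0, 0, 0]},
    {"translation": [0, 146, -39], "rotation": [0, 0, 0]},
    {"translation": [0, 156, -38], "rotation": [0, 0, 0]},
    {"translation": [0, 157, -38], "rotation": [0, 0, 0]},
    {"translation": [0, 157, -38], "rotation": [0, 0, 0]}
  ]
}}

```text
time: 18.23
tcp_pos: [0.665, 0.1102, 0.2896]
tool_rot: [0.675, 0.738, -0.001, 0.001]
ft_force: [-0.0, 0.2, 7.3]
grip_width: 0.182
finger_force: 79.3
```

>>> {"op": "step_arm", "data": {
  "moves": [
    {"translation": [0, 0, 0], "rotation": [0, 0, 0]},
    {"translation": [0, 0, 0], "rotation": [0, 0, 0]},
    {"translation": [0, 0, 0], "rotation": [0, 0, 0]},
    {"translation": [0, 0, 0], "rotation": [0, 0, 0]},
    {"translation": [0, 0, 0], "rotation": [0, 0, 0]},
    {"translation": [0, 0, 0], "rotation": [0, 0, 0]},
    {"translation": [0, 0, -25], "rotation": [0, 0, 0]},
    {"translation": [0, 0, -50], "rotation": [0, 0, 0]},
    {"translation": [0, 0, -50], "rotation": [0, 0, 0]},
    {"translation": [0, -40, -50], "rotation": [0, 0, 0]},
    {"translation": [0, -80, -50], "rotation": [0, 0, 0]},
    {"translation": [0, -126, -50], "rotation": [0, 0, 0]},
    {"translation": [0, -126, -50], "rotation": [0, 0, 0]},
    {"translation": [0, -126, -20], "rotation": [0, 0, 0]},
    {"translation": [0, -126, 20], "rotation": [0, 0, 0]},
    {"translation": [0, -126, 60], "rotation": [0, 0, 0]},
    {"translation": [0, -126, 100], "rotation": [0, 0, 0]},
    {"translation": [0, -126, 120], "rotation": [0, 0, 0]},
    {"translation": [0, -126, 120], "rotation": [0, 0, 0]},
    {"translation": [0, -126, 120], "rotation": [0, 0, 0]}
  ],
  "fingers": 0.15
}}

```text
time: 19.9
tcp_pos: [0.5387, 0.0999, 0.1673]
tool_rot: [0.675, 0.738, -0.001, -0.001]
ft_force: [-0.3, -0.1, 0.9]
grip_width: 0.85
finger_force: 0.0
```

Run:
```python
from h import *
import pickle
s=st();f=grab_frame('wrist')
print(lids(f,(.5395,.099),z=.076,box=60)); go((.5395,.099,.052))
f=grab_frame('scene'); save(f,'s9',(210,120,350,290),3.5)
```

```text
t 19.9 tcp [0.5387 0.0999 0.1673] q [ 0.675  0.738 -0.001 -0.001] F [-0.3 -0.1  0.9] w 0.8498881398832866 ff 0.0
[([0.542, 0.0989], np.float64(0.97)), ([0.5334, 0.1124], np.float64(0.99)), ([0.5405, 0.1149], np.float64(1.05))]
trans mm [ -0.9  -0.8 117.6] rot [ 0.002   0.0002 -0.0017]
```

>>> {"op": "step_arm", "data": {
  "moves": [
    {"translation": [-1, 0, 40], "rotation": [0, 0, 0]},
    {"translation": [-1, 0, 80], "rotation": [0, 0, 0]},
    {"translation": [-1, 0, 105], "rotation": [0, 0, 0]},
    {"translation": [-1, 0, 116], "rotation": [0, 0, 0]},
    {"translation": [-1, 0, 116], "rotation": [0, 0, 0]},
    {"translation": [-1, 0, 116], "rotation": [0, 0, 0]}
  ]
}}

```text
time: 20.5
tcp_pos: [0.5411, 0.0991, 0.0546]
tool_rot: [0.675, 0.738, 0.001, 0.001]
ft_force: [0.3, -0.7, 0.2]
grip_width: 0.848
finger_force: 0.0
```

>>> {"op": "step_arm", "data": {
  "moves": [
    {"translation": [0, 0, 0], "rotation": [0, 0, 0]},
    {"translation": [0, 0, 0], "rotation": [0, 0, 0]},
    {"translation": [0, 0, 0], "rotation": [0, 0, 0]},
    {"translation": [0, 0, 0], "rotation": [0, 0, 0]},
    {"translation": [0, 0, 0], "rotation": [0, 0, 0]},
    {"translation": [0, 0, -30], "rotation": [0, 0, 0]},
    {"translation": [0, 0, -60], "rotation": [0, 0, 0]},
    {"translation": [0, 0, -80], "rotation": [0, 0, 0]},
    {"translation": [-36, 8, -80], "rotation": [0, 0, 0]},
    {"translation": [-72, 15, -80], "rotation": [0, 0, 0]},
    {"translation": [-108, 23, -80], "rotation": [0, 0, 0]},
    {"translation": [-144, 31, -80], "rotation": [0, 0, 0]},
    {"translation": [-180, 38, -80], "rotation": [0, 0, 0]},
    {"translation": [-216, 46, -80], "rotation": [0, 0, 0]},
    {"translation": [-240, 51, -80], "rotation": [0, 0, 0]},
    {"translation": [-250, 51, -80], "rotation": [0, 0, 0]},
    {"translation": [-250, 51, -80], "rotation": [0, 0, 0]}
  ],
  "fingers": 0.5,
  "newtons": 30
}}

```text
time: 21.92
tcp_pos: [0.6123, -0.1481, 0.1324]
tool_rot: [0.676, 0.737, -0.0, 0.0]
ft_force: [-0.1, 1.0, -2.3]
grip_width: 0.639
finger_force: 32.7
```

Run:
```python
from h import *
import pickle
s=st();f=grab_frame('wrist');save(f,'w10')
ct=lambda x,y:np.array([.577+.9989*x-.047*y,-.224+.047*x+.9989*y])
for x,y in [(-.115,.0675),(.115,.0675)]: print(proj(f,[*ct(x,y),.016]).round(1))
for x,y in [(-.0,-.0),(.07,-.03)]: go([*ct(x,y),.05])
```

```text
t 21.92 tcp [ 0.6123 -0.1481  0.1324] q [ 0.676  0.737 -0.     0.   ] F [-0.1  1.  -2.3] w 0.6386847134789948 ff 32.71813626866788
[ 86.8 193.8]
[341.1 203.3]
trans mm [-74.8 -41.7  82.2] rot [-0.0004 -0.0009 -0.0034]
trans mm [-107.6   27.    82.2] rot [-0.0004 -0.0009 -0.0034]
```

View pics/w10.png

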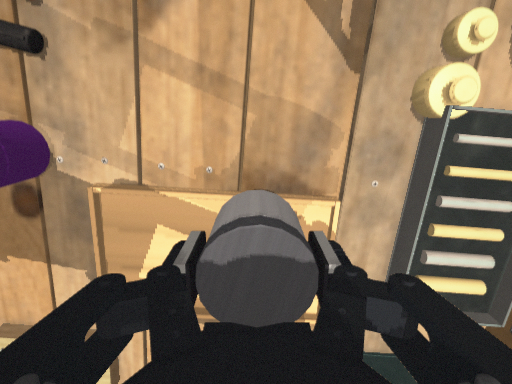

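Tin in grip over the tray; the tray's near corners at (90,187) and (338,202) match the prediction within a few mm.

>>> {"op": "step_arm", "data": {
  "moves": [
    {"translation": [-36, 9, 0], "rotation": [0, 0, 0]},
    {"translation": [-72, 18, 0], "rotation": [0, 0, 0]},
    {"translation": [-107, 27, 0], "rotation": [0, 0, 0]},
    {"translation": [-107, 27, 0], "rotation": [0, 0, 0]},
    {"translation": [-107, 27, 30], "rotation": [0, 0, 0]},
    {"translation": [-107, 27, 60], "rotation": [0, 0, 0]},
    {"translation": [-107, 27, 80], "rotation": [0, 0, 0]},
    {"translation": [-107, 27, 88], "rotation": [0, 0, 0]},
    {"translation": [-107, 27, 91], "rotation": [0, 0, 0]},
    {"translation": [-107, 27, 91], "rotation": [0, 0, 0]}
  ]
}}

```text
time: 22.8
tcp_pos: [0.6489, -0.2474, 0.0434]
tool_rot: [0.674, 0.739, 0.0, 0.0]
ft_force: [-1.5, 1.1, 3.2]
grip_width: 0.64
finger_force: 33.8
```

>>> {"op": "step_arm", "data": {
  "moves": [
    {"translation": [0, 0, 0], "rotation": [0, 0, 0]},
    {"translation": [0, 0, 0], "rotation": [0, 0, 0]},
    {"translation": [0, 0, 0], "rotation": [0, 0, 0]},
    {"translation": [0, 0, 0], "rotation": [0, 0, 0]},
    {"translation": [0, 0, -30], "rotation": [0, 0, 0]},
    {"translation": [0, 0, -70], "rotation": [0, 0, 0]},
    {"translation": [0, 0, -110], "rotation": [0, 0, 0]},
    {"translation": [0, 0, -150], "rotation": [0, 0, 0]},
    {"translation": [0, 0, -180], "rotation": [0, 0, 0]},
    {"translation": [0, 0, -180], "rotation": [0, 0, 0]}
  ],
  "fingers": 0.15
}}

```text
time: 23.63
tcp_pos: [0.6516, -0.2509, 0.2324]
tool_rot: [0.675, 0.738, 0.003, 0.008]
ft_force: [0.4, -1.1, 1.6]
grip_width: 0.85
finger_force: 0.0
```

>>> {"op": "step_arm", "data": {
  "moves": [
    {"translation": [40, -11, 0], "rotation": [0, 0, 0]},
    {"translation": [80, -22, 0], "rotation": [0, 0, 0]},
    {"translation": [120, -33, 0], "rotation": [0, 0, 0]},
    {"translation": [160, -45, 0], "rotation": [0, 0, 0]},
    {"translation": [200, -56, 0], "rotation": [0, 0, 0]},
    {"translation": [240, -67, 0], "rotation": [0, 0, 0]},
    {"translation": [280, -78, 0], "rotation": [0, 0, 0]},
    {"translation": [320, -89, 0], "rotation": [0, 0, 0]},
    {"translation": [360, -100, 0], "rotation": [0, 0, 0]},
    {"translation": [400, -112, 0], "rotation": [0, 0, 0]},
    {"translation": [440, -123, 0], "rotation": [0, 0, 0]},
    {"translation": [480, -134, 0], "rotation": [0, 0, 0]},
    {"translation": [512, -143, 0], "rotation": [0, 0, 0]},
    {"translation": [512, -143, 0], "rotation": [0, 0, 0]},
    {"translation": [512, -143, 0], "rotation": [0, 0, 0]},
    {"translation": [512, -143, 0], "rotation": [0, 0, 0]}
  ]
}}

```text
time: 24.97
tcp_pos: [0.4608, 0.2473, 0.2211]
tool_rot: [0.675, 0.738, -0.0, 0.0]
ft_force: [0.2, -0.2, 0.5]
grip_width: 0.846
finger_force: 0.0
```

Run:
```python
from h import *
import pickle
s=st();f=grab_frame('wrist');save(f,'w11');pickle.dump(f,open('w11.pkl','wb'))
for n in [(.4445,.2745),(.419,.372)]: print(lids(f,n),proj(f,[*n,.0675]))
T=grab_frame('top'); pickle.dump(T,open('t11.pkl','wb'))
go((.4445,.2745,.12))
```

```text
t 24.97 tcp [0.4608 0.2473 0.2211] q [ 0.675  0.738 -0.     0.   ] F [ 0.2 -0.2  0.5] w 0.8458317369161729 ff 0.0
[([0.4444, 0.2741], np.float64(1.0))] [243.77050009 155.19490159]
[([0.4183, 0.3714], np.float64(0.96)), ([0.4176, 0.3754], np.float64(1.07))] [223.93630825  45.20239959]
trans mm [ 29.5 -14.3 101.1] rot [-0.      0.0006 -0.0036]
```

Tins B and C have not moved. Grasping B.

>>> {"op": "step_arm", "data": {
  "moves": [
    {"translation": [29, -14, 30], "rotation": [0, 0, 0]},
    {"translation": [29, -14, 70], "rotation": [0, 0, 0]},
    {"translation": [29, -14, 100], "rotation": [0, 0, 0]},
    {"translation": [29, -14, 100], "rotation": [0, 0, 0]},
    {"translation": [29, -14, 130], "rotation": [0, 0, 0]},
    {"translation": [29, -14, 160], "rotation": [0, 0, 0]},
    {"translation": [29, -14, 180], "rotation": [0, 0, 0]},
    {"translation": [29, -14, 186], "rotation": [0, 0, 0]},
    {"translation": [29, -14, 186], "rotation": [0, 0, 0]},
    {"translation": [29, -14, 186], "rotation": [0, 0, 0]}
  ]
}}

```text
time: 25.9
tcp_pos: [0.4459, 0.2752, 0.0372]
tool_rot: [0.675, 0.737, 0.001, 0.001]
ft_force: [0.2, -0.2, 0.8]
grip_width: 0.85
finger_force: 0.0
```

>>> {"op": "step_arm", "data": {
  "moves": [
    {"translation": [0, 0, 0], "rotation": [0, 0, 0]},
    {"translation": [0, 0, 0], "rotation": [0, 0, 0]},
    {"translation": [0, 0, 0], "rotation": [0, 0, 0]},
    {"translation": [0, 0, 0], "rotation": [0, 0, 0]},
    {"translation": [0, 0, 0], "rotation": [0, 0, 0]},
    {"translation": [0, 0, 0], "rotation": [0, 0, 0]}
  ],
  "fingers": 0.5,
  "newtons": 30
}}

```text
time: 26.4
tcp_pos: [0.4459, 0.2759, 0.0381]
tool_rot: [0.675, 0.738, 0.002, 0.001]
ft_force: [-2.0, -0.8, 6.5]
grip_width: 0.641
finger_force: 30.7
```

Run:
```python
from h import *
st(); go([.540,.099,.09])
```

```text
t 26.4 tcp [0.4459 0.2759 0.0381] q [0.675 0.738 0.002 0.001] F [-2.  -0.8  6.5] w 0.6406104015258755 ff 30.736148059659172
trans mm [-184.5   78.2  -51.7] rot [ 0.0047 -0.0011 -0.0014]
```

>>> {"op": "step_arm", "data": {
  "moves": [
    {"translation": [0, 0, -25], "rotation": [0, 0, 0]},
    {"translation": [0, 0, -50], "rotation": [0, 0, 0]},
    {"translation": [-30, 13, -55], "rotation": [0, 0, 0]},
    {"translation": [-60, 26, -55], "rotation": [0, 0, 0]},
    {"translation": [-90, 39, -55], "rotation": [0, 0, 0]},
    {"translation": [-120, 52, -55], "rotation": [0, 0, 0]},
    {"translation": [-150, 65, -55], "rotation": [0, 0, 0]},
    {"translation": [-175, 75, -55], "rotation": [0, 0, 0]},
    {"translation": [-183, 78, -55], "rotation": [0, 0, 0]},
    {"translation": [-183, 78, -55], "rotation": [0, 0, 0]},
    {"translation": [-183, 78, -55], "rotation": [0, 0, 0]},
    {"translation": [-183, 78, -55], "rotation": [0, 0, 0]}
  ]
}}

```text
time: 27.4
tcp_pos: [0.5374, 0.101, 0.09]
tool_rot: [0.675, 0.738, -0.0, -0.001]
ft_force: [-0.2, 0.2, -3.7]
grip_width: 0.641
finger_force: 33.4
```

Run:
```python
from h import *
st(); go([.540,.1005,.053])
```

```text
t 27.4 tcp [0.5374 0.101  0.09  ] q [ 0.675  0.738 -0.    -0.001] F [-0.2  0.2 -3.7] w 0.6409552834309605 ff 33.374043326766696
trans mm [-0.8  2.6 37. ] rot [-0.001  -0.0008 -0.0007]
```

Lower, release, and rise.

>>> {"op": "step_arm", "data": {
  "moves": [
    {"translation": [-1, 3, 12], "rotation": [0, 0, 0]},
    {"translation": [-1, 3, 24], "rotation": [0, 0, 0]},
    {"translation": [-1, 3, 32], "rotation": [0, 0, 0]},
    {"translation": [-1, 3, 37], "rotation": [0, 0, 0]},
    {"translation": [-1, 3, 37], "rotation": [0, 0, 0]},
    {"translation": [-1, 3, 37], "rotation": [0, 0, 0]}
  ]
}}

```text
time: 27.9
tcp_pos: [0.5405, 0.0996, 0.0534]
tool_rot: [0.675, 0.738, -0.001, -0.001]
ft_force: [-3.3, -0.1, 2.6]
grip_width: 0.637
finger_force: 31.7
```

>>> {"op": "step_arm", "data": {
  "moves": [
    {"translation": [0, 0, 0], "rotation": [0, 0, 0]},
    {"translation": [0, 0, 0], "rotation": [0, 0, 0]},
    {"translation": [0, 0, 0], "rotation": [0, 0, 0]},
    {"translation": [0, 0, 0], "rotation": [0, 0, 0]},
    {"translation": [0, 0, -20], "rotation": [0, 0, 0]},
    {"translation": [0, 0, -60], "rotation": [0, 0, 0]},
    {"translation": [0, 0, -100], "rotation": [0, 0, 0]},
    {"translation": [0, 0, -140], "rotation": [0, 0, 0]},
    {"translation": [0, 0, -180], "rotation": [0, 0, 0]},
    {"translation": [0, 0, -220], "rotation": [0, 0, 0]},
    {"translation": [0, 0, -260], "rotation": [0, 0, 0]},
    {"translation": [0, 0, -285], "rotation": [0, 0, 0]},
    {"translation": [0, 0, -285], "rotation": [0, 0, 0]},
    {"translation": [0, 0, -285], "rotation": [0, 0, 0]}
  ],
  "fingers": 0.2
}}

```text
time: 29.07
tcp_pos: [0.5421, 0.0992, 0.3407]
tool_rot: [0.675, 0.738, 0.002, 0.002]
ft_force: [-0.6, 0.1, -0.8]
grip_width: 0.8
finger_force: 0.0
```

Run:
```python
from h import *
st(); f=grab_frame('wrist'); save(f,'w12'); print(lids(f,(.539,.099),z=.0835,box=60))
go((.663,.1102,.34)); go((.663,.1102,.2885))
```

```text
t 29.07 tcp [0.5421 0.0992 0.3407] q [0.675 0.738 0.002 0.002] F [-0.6  0.1 -0.8] w 0.7995657670961104 ff 0.0
[([0.5394, 0.0986], np.float64(1.0))]
trans mm [  0.2 122.   -1.7] rot [ 0.0007  0.0001 -0.0018]
trans mm [  0.2 122.   49.8] rot [ 0.0007  0.0001 -0.0018]
```

Tin B is seated at (.539,.099). Now the lever cycle.

>>> {"op": "step_arm", "data": {
  "moves": [
    {"translation": [0, 40, -5], "rotation": [0, 0, 0]},
    {"translation": [0, 80, -5], "rotation": [0, 0, 0]},
    {"translation": [0, 123, -5], "rotation": [0, 0, 0]},
    {"translation": [0, 123, -5], "rotation": [0, 0, 0]},
    {"translation": [0, 123, -5], "rotation": [0, 0, 0]},
    {"translation": [0, 123, 20], "rotation": [0, 0, 0]},
    {"translation": [0, 123, 40], "rotation": [0, 0, 0]},
    {"translation": [0, 123, 50], "rotation": [0, 0, 0]},
    {"translation": [0, 123, 50], "rotation": [0, 0, 0]},
    {"translation": [0, 123, 50], "rotation": [0, 0, 0]}
  ]
}}

```text
time: 29.95
tcp_pos: [0.6626, 0.1101, 0.2884]
tool_rot: [0.675, 0.738, -0.0, -0.0]
ft_force: [-0.6, 0.2, 0.8]
grip_width: 0.8
finger_force: 0.0
```

>>> {"op": "step_arm", "data": {
  "moves": [
    {"translation": [0, 0, 0], "rotation": [0, 0, 0]},
    {"translation": [0, 0, 0], "rotation": [0, 0, 0]},
    {"translation": [0, 0, 0], "rotation": [0, 0, 0]},
    {"translation": [0, 0, 0], "rotation": [0, 0, 0]},
    {"translation": [0, 0, 0], "rotation": [0, 0, 0]},
    {"translation": [0, 0, 0], "rotation": [0, 0, 0]},
    {"translation": [0, 0, 0], "rotation": [0, 0, 0]},
    {"translation": [0, 0, 0], "rotation": [0, 0, 0]}
  ],
  "fingers": 1,
  "newtons": 80
}}

```text
time: 30.62
tcp_pos: [0.6646, 0.1102, 0.2897]
tool_rot: [0.675, 0.738, 0.001, 0.001]
ft_force: [3.4, 0.5, 4.7]
grip_width: 0.181
finger_force: 78.2
```

>>> {"op": "step_arm", "data": {
  "moves": [
    {"translation": [0, -10, -1], "rotation": [0, 0, 0]},
    {"translation": [0, -19, -2], "rotation": [0, 0, 0]},
    {"translation": [0, -29, -3], "rotation": [0, 0, 0]},
    {"translation": [0, -39, -3], "rotation": [0, 0, 0]},
    {"translation": [0, -48, -3], "rotation": [0, 0, 0]},
    {"translation": [0, -58, -2], "rotation": [0, 0, 0]},
    {"translation": [0, -68, 0], "rotation": [0, 0, 0]},
    {"translation": [0, -77, 1], "rotation": [0, 0, 0]},
    {"translation": [0, -86, 4], "rotation": [0, 0, 0]},
    {"translation": [0, -96, 7], "rotation": [0, 0, 0]},
    {"translation": [0, -105, 10], "rotation": [0, 0, 0]},
    {"translation": [0, -105, 10], "rotation": [0, 0, 0]}
  ]
}}

```text
time: 31.62
tcp_pos: [0.5579, 0.1014, 0.2791]
tool_rot: [0.675, 0.738, 0.0, -0.0]
ft_force: [1.5, 2.0, 6.7]
grip_width: 0.184
finger_force: 79.9
```

Identical to before; continuing.

>>> {"op": "step_arm", "data": {
  "moves": [
    {"translation": [0, -9, 3], "rotation": [0, 0, 0]},
    {"translation": [0, -18, 7], "rotation": [0, 0, 0]},
    {"translation": [0, -26, 12], "rotation": [0, 0, 0]},
    {"translation": [0, -35, 17], "rotation": [0, 0, 0]},
    {"translation": [0, -43, 22], "rotation": [0, 0, 0]},
    {"translation": [0, -51, 28], "rotation": [0, 0, 0]},
    {"translation": [0, -58, 34], "rotation": [0, 0, 0]},
    {"translation": [0, -66, 40], "rotation": [0, 0, 0]},
    {"translation": [0, -72, 47], "rotation": [0, 0, 0]},
    {"translation": [0, -79, 54], "rotation": [0, 0, 0]},
    {"translation": [0, -85, 61], "rotation": [0, 0, 0]},
    {"translation": [0, -91, 69], "rotation": [0, 0, 0]},
    {"translation": [0, -97, 77], "rotation": [0, 0, 0]},
    {"translation": [0, -102, 85], "rotation": [0, 0, 0]},
    {"translation": [0, -107, 94], "rotation": [0, 0, 0]},
    {"translation": [0, -111, 102], "rotation": [0, 0, 0]},
    {"translation": [0, -115, 111], "rotation": [0, 0, 0]},
    {"translation": [0, -118, 120], "rotation": [0, 0, 0]},
    {"translation": [0, -118, 120], "rotation": [0, 0, 0]}
  ]
}}

```text
time: 33.2
tcp_pos: [0.4414, 0.0918, 0.1569]
tool_rot: [0.675, 0.738, 0.001, -0.001]
ft_force: [2.7, 6.3, 4.6]
grip_width: 0.182
finger_force: 79.7
```

>>> {"op": "step_arm", "data": {
  "moves": [
    {"translation": [1, -3, 10], "rotation": [0, 0, 0]},
    {"translation": [1, -6, 19], "rotation": [0, 0, 0]},
    {"translation": [1, -8, 28], "rotation": [0, 0, 0]},
    {"translation": [1, -10, 38], "rotation": [0, 0, 0]},
    {"translation": [1, -11, 48], "rotation": [0, 0, 0]},
    {"translation": [1, -11, 57], "rotation": [0, 0, 0]},
    {"translation": [1, -12, 65], "rotation": [0, 0, 0]},
    {"translation": [1, -12, 69], "rotation": [0, 0, 0]},
    {"translation": [1, -12, 73], "rotation": [0, 0, 0]},
    {"translation": [1, -12, 76], "rotation": [0, 0, 0]},
    {"translation": [1, -12, 76], "rotation": [0, 0, 0]},
    {"translation": [1, -12, 76], "rotation": [0, 0, 0]},
    {"translation": [1, -12, 76], "rotation": [0, 0, 0]}
  ]
}}

```text
time: 34.28
tcp_pos: [0.4311, 0.091, 0.0899]
tool_rot: [0.675, 0.738, 0.002, 0.001]
ft_force: [-13.4, 2.2, 40.2]
grip_width: 0.183
finger_force: 83.8
```

Down on the stop again (same position, 40 N). Easing back.

>>> {"op": "step_arm", "data": {
  "moves": [
    {"translation": [0, 0, -9], "rotation": [0, 0, 0]},
    {"translation": [0, 1, -19], "rotation": [0, 0, 0]},
    {"translation": [0, 1, -28], "rotation": [0, 0, 0]},
    {"translation": [0, 2, -38], "rotation": [0, 0, 0]},
    {"translation": [0, 4, -48], "rotation": [0, 0, 0]},
    {"translation": [0, 6, -57], "rotation": [0, 0, 0]},
    {"translation": [0, 9, -66], "rotation": [0, 0, 0]},
    {"translation": [0, 12, -76], "rotation": [0, 0, 0]},
    {"translation": [0, 15, -85], "rotation": [0, 0, 0]},
    {"translation": [0, 19, -94], "rotation": [0, 0, 0]},
    {"translation": [0, 23, -102], "rotation": [0, 0, 0]},
    {"translation": [0, 28, -111], "rotation": [0, 0, 0]},
    {"translation": [0, 33, -119], "rotation": [0, 0, 0]},
    {"translation": [0, 39, -127], "rotation": [0, 0, 0]},
    {"translation": [0, 45, -135], "rotation": [0, 0, 0]},
    {"translation": [0, 51, -142], "rotation": [0, 0, 0]},
    {"translation": [0, 58, -149], "rotation": [0, 0, 0]},
    {"translation": [0, 64, -156], "rotation": [0, 0, 0]},
    {"translation": [0, 72, -162], "rotation": [0, 0, 0]},
    {"translation": [0, 79, -168], "rotation": [0, 0, 0]}
  ]
}}

```text
time: 35.95
tcp_pos: [0.5085, 0.0973, 0.2511]
tool_rot: [0.675, 0.738, -0.0, -0.0]
ft_force: [1.3, 3.5, 4.5]
grip_width: 0.185
finger_force: 79.6
```

>>> {"op": "step_arm", "data": {
  "moves": [
    {"translation": [0, 8, -6], "rotation": [0, 0, 0]},
    {"translation": [0, 16, -11], "rotation": [0, 0, 0]},
    {"translation": [0, 25, -16], "rotation": [0, 0, 0]},
    {"translation": [0, 33, -21], "rotation": [0, 0, 0]},
    {"translation": [0, 42, -25], "rotation": [0, 0, 0]},
    {"translation": [0, 51, -28], "rotation": [0, 0, 0]},
    {"translation": [0, 60, -31], "rotation": [0, 0, 0]},
    {"translation": [0, 70, -34], "rotation": [0, 0, 0]},
    {"translation": [0, 79, -37], "rotation": [0, 0, 0]},
    {"translation": [0, 88, -38], "rotation": [0, 0, 0]},
    {"translation": [0, 98, -40], "rotation": [0, 0, 0]},
    {"translation": [0, 108, -41], "rotation": [0, 0, 0]},
    {"translation": [0, 117, -41], "rotation": [0, 0, 0]},
    {"translation": [0, 127, -41], "rotation": [0, 0, 0]},
    {"translation": [0, 137, -40], "rotation": [0, 0, 0]},
    {"translation": [0, 146, -39], "rotation": [0, 0, 0]},
    {"translation": [0, 156, -38], "rotation": [0, 0, 0]},
    {"translation": [0, 157, -38], "rotation": [0, 0, 0]},
    {"translation": [0, 157, -38], "rotation": [0, 0, 0]}
  ]
}}

```text
time: 37.53
tcp_pos: [0.665, 0.1102, 0.2896]
tool_rot: [0.675, 0.738, -0.001, 0.001]
ft_force: [0.2, 1.1, 7.7]
grip_width: 0.182
finger_force: 80.1
```

>>> {"op": "step_arm", "data": {
  "moves": [
    {"translation": [0, 0, 0], "rotation": [0, 0, 0]},
    {"translation": [0, 0, 0], "rotation": [0, 0, 0]},
    {"translation": [0, 0, 0], "rotation": [0, 0, 0]},
    {"translation": [0, 0, 0], "rotation": [0, 0, 0]},
    {"translation": [0, 0, 0], "rotation": [0, 0, 0]},
    {"translation": [0, 0, 0], "rotation": [0, 0, 0]},
    {"translation": [0, 0, -25], "rotation": [0, 0, 0]},
    {"translation": [0, 0, -50], "rotation": [0, 0, 0]},
    {"translation": [0, 0, -50], "rotation": [0, 0, 0]},
    {"translation": [0, -40, -50], "rotation": [0, 0, 0]},
    {"translation": [0, -80, -50], "rotation": [0, 0, 0]},
    {"translation": [0, -126, -50], "rotation": [0, 0, 0]},
    {"translation": [0, -126, -50], "rotation": [0, 0, 0]},
    {"translation": [0, -126, -20], "rotation": [0, 0, 0]},
    {"translation": [0, -126, 20], "rotation": [0, 0, 0]},
    {"translation": [0, -126, 60], "rotation": [0, 0, 0]},
    {"translation": [0, -126, 100], "rotation": [0, 0, 0]},
    {"translation": [0, -126, 120], "rotation": [0, 0, 0]},
    {"translation": [0, -126, 120], "rotation": [0, 0, 0]},
    {"translation": [0, -126, 120], "rotation": [0, 0, 0]}
  ],
  "fingers": 0.15
}}

```text
time: 39.2
tcp_pos: [0.5387, 0.0999, 0.1673]
tool_rot: [0.675, 0.738, -0.001, -0.001]
ft_force: [-0.8, -0.1, 0.4]
grip_width: 0.853
finger_force: 0.0
```

Run:
```python
from h import *
s=st();f=grab_frame('wrist')
print(lids(f,(.5395,.099),z=.076,box=60)); go((.5395,.099,.053)); go((.5395,.099,.13))
```

```text
t 39.2 tcp [0.5387 0.0999 0.1673] q [ 0.675  0.738 -0.001 -0.001] F [-0.8 -0.1  0.4] w 0.8530289135843707 ff 0.0
[([0.5401, 0.0992], np.float64(0.98)), ([0.5361, 0.1143], np.float64(1.04)), ([0.5346, 0.1083], np.float64(0.97))]
trans mm [ -0.9  -0.9 116.6] rot [ 0.002   0.0002 -0.0017]
trans mm [-1.  -0.7 39.6] rot [ 0.002   0.0002 -0.0017]
```

>>> {"op": "step_arm", "data": {
  "moves": [
    {"translation": [-1, 0, 40], "rotation": [0, 0, 0]},
    {"translation": [-1, 0, 80], "rotation": [0, 0, 0]},
    {"translation": [-1, 0, 105], "rotation": [0, 0, 0]},
    {"translation": [-1, 0, 116], "rotation": [0, 0, 0]},
    {"translation": [-1, 0, 116], "rotation": [0, 0, 0]},
    {"translation": [-1, 0, 116], "rotation": [0, 0, 0]}
  ]
}}

```text
time: 39.75
tcp_pos: [0.5412, 0.0991, 0.0548]
tool_rot: [0.675, 0.738, 0.001, 0.001]
ft_force: [0.7, -0.4, 0.7]
grip_width: 0.856
finger_force: 0.0
```

>>> {"op": "step_arm", "data": {
  "moves": [
    {"translation": [0, 0, 0], "rotation": [0, 0, 0]},
    {"translation": [0, 0, 0], "rotation": [0, 0, 0]},
    {"translation": [0, 0, 0], "rotation": [0, 0, 0]},
    {"translation": [0, 0, 0], "rotation": [0, 0, 0]},
    {"translation": [0, 0, 0], "rotation": [0, 0, 0]},
    {"translation": [0, 0, -30], "rotation": [0, 0, 0]},
    {"translation": [0, 0, -60], "rotation": [0, 0, 0]},
    {"translation": [0, 0, -80], "rotation": [0, 0, 0]},
    {"translation": [-36, -6, -80], "rotation": [0, 0, 0]},
    {"translation": [-72, -13, -80], "rotation": [0, 0, 0]},
    {"translation": [-108, -20, -80], "rotation": [0, 0, 0]},
    {"translation": [-144, -26, -80], "rotation": [0, 0, 0]},
    {"translation": [-180, -33, -80], "rotation": [0, 0, 0]},
    {"translation": [-216, -40, -80], "rotation": [0, 0, 0]},
    {"translation": [-252, -46, -80], "rotation": [0, 0, 0]},
    {"translation": [-288, -53, -80], "rotation": [0, 0, 0]},
    {"translation": [-320, -59, -80], "rotation": [0, 0, 0]},
    {"translation": [-349, -64, -80], "rotation": [0, 0, 0]},
    {"translation": [-349, -64, -80], "rotation": [0, 0, 0]},
    {"translation": [-349, -64, -80], "rotation": [0, 0, 0]}
  ],
  "fingers": 0.5,
  "newtons": 30
}}

```text
time: 41.42
tcp_pos: [0.5062, -0.2559, 0.1326]
tool_rot: [0.676, 0.737, 0.0, 0.0]
ft_force: [0.4, 0.5, -2.9]
grip_width: 0.64
finger_force: 33.2
```

Run:
```python
from h import *
st(); go([.5085,-.255,.043])
```

```text
t 41.42 tcp [ 0.5062 -0.2559  0.1326] q [0.676 0.737 0.    0.   ] F [ 0.4  0.5 -2.9] w 0.6403860007395139 ff 33.161223605275154
trans mm [ 0.7  2.3 89.6] rot [ 0.0005  0.     -0.005 ]
```

>>> {"op": "step_arm", "data": {
  "moves": [
    {"translation": [0, 2, 30], "rotation": [0, 0, 0]},
    {"translation": [0, 2, 60], "rotation": [0, 0, 0]},
    {"translation": [0, 2, 80], "rotation": [0, 0, 0]},
    {"translation": [0, 2, 88], "rotation": [0, 0, 0]},
    {"translation": [0, 2, 91], "rotation": [0, 0, 0]},
    {"translation": [0, 2, 91], "rotation": [0, 0, 0]}
  ]
}}

```text
time: 41.92
tcp_pos: [0.5091, -0.2529, 0.0437]
tool_rot: [0.674, 0.738, 0.0, 0.0]
ft_force: [-3.3, 2.6, 4.5]
grip_width: 0.641
finger_force: 34.2
```

>>> {"op": "step_arm", "data": {
  "moves": [
    {"translation": [0, 0, 0], "rotation": [0, 0, 0]},
    {"translation": [0, 0, 0], "rotation": [0, 0, 0]},
    {"translation": [0, 0, 0], "rotation": [0, 0, 0]},
    {"translation": [0, 0, 0], "rotation": [0, 0, 0]},
    {"translation": [0, 0, -30], "rotation": [0, 0, 0]},
    {"translation": [0, 0, -70], "rotation": [0, 0, 0]},
    {"translation": [0, 0, -110], "rotation": [0, 0, 0]},
    {"translation": [0, 0, -150], "rotation": [0, 0, 0]},
    {"translation": [0, 0, -180], "rotation": [0, 0, 0]},
    {"translation": [0, 0, -180], "rotation": [0, 0, 0]}
  ],
  "fingers": 0.15
}}

```text
time: 42.75
tcp_pos: [0.5116, -0.256, 0.231]
tool_rot: [0.675, 0.738, 0.001, 0.008]
ft_force: [-0.2, 0.2, 1.7]
grip_width: 0.852
finger_force: 0.0
```

Run:
```python
from h import *
st(); go([.43,.33,.225])
```

```text
t 42.75 tcp [ 0.5116 -0.256   0.231 ] q [0.675 0.738 0.001 0.008] F [-0.2  0.2  1.7] w 0.8516532983449416 ff 0.0
trans mm [ 5.91e+02 -2.92e+01 -4.00e-01] rot [ 0.0133  0.0102 -0.0016]
```

>>> {"op": "step_arm", "data": {
  "moves": [
    {"translation": [40, -2, 0], "rotation": [0, 0, 0]},
    {"translation": [80, -4, 0], "rotation": [0, 0, 0]},
    {"translation": [120, -6, 0], "rotation": [0, 0, 0]},
    {"translation": [160, -8, 0], "rotation": [0, 0, 0]},
    {"translation": [200, -10, 0], "rotation": [0, 0, 0]},
    {"translation": [240, -12, 0], "rotation": [0, 0, 0]},
    {"translation": [280, -14, 0], "rotation": [0, 0, 0]},
    {"translation": [320, -16, 0], "rotation": [0, 0, 0]},
    {"translation": [360, -18, 0], "rotation": [0, 0, 0]},
    {"translation": [400, -20, 0], "rotation": [0, 0, 0]},
    {"translation": [440, -22, 0], "rotation": [0, 0, 0]},
    {"translation": [480, -24, 0], "rotation": [0, 0, 0]},
    {"translation": [520, -26, 0], "rotation": [0, 0, 0]},
    {"translation": [560, -28, 0], "rotation": [0, 0, 0]},
    {"translation": [590, -29, 0], "rotation": [0, 0, 0]},
    {"translation": [590, -29, 0], "rotation": [0, 0, 0]},
    {"translation": [590, -29, 0], "rotation": [0, 0, 0]},
    {"translation": [590, -29, 0], "rotation": [0, 0, 0]}
  ]
}}

```text
time: 44.25
tcp_pos: [0.4272, 0.3306, 0.2209]
tool_rot: [0.675, 0.738, -0.0, 0.0]
ft_force: [-0.8, 0.7, -0.6]
grip_width: 0.847
finger_force: 0.0
```

Run:
```python
from h import *
s=st();f=grab_frame('wrist');save(f,'w13')
n=(.419,.373); print(lids(f,n),lids(f,n,box=60),proj(f,[*n,.0675]))
go((.419,.373,.12))
```

```text
t 44.25 tcp [0.4272 0.3306 0.2209] q [ 0.675  0.738 -0.     0.   ] F [-0.8  0.7 -0.6] w 0.8472582190477892 ff 0.0
[([0.4179, 0.3751], np.float64(0.99))] [([0.4179, 0.3751], np.float64(0.99))] [253.28299074 140.58662899]
trans mm [ 43.6  -4.6 101. ] rot [-0.0002  0.0008 -0.0026]
```

>>> {"op": "step_arm", "data": {
  "moves": [
    {"translation": [44, -6, 30], "rotation": [0, 0, 0]},
    {"translation": [44, -6, 70], "rotation": [0, 0, 0]},
    {"translation": [44, -6, 100], "rotation": [0, 0, 0]},
    {"translation": [44, -6, 100], "rotation": [0, 0, 0]},
    {"translation": [44, -6, 130], "rotation": [0, 0, 0]},
    {"translation": [44, -6, 160], "rotation": [0, 0, 0]},
    {"translation": [44, -6, 180], "rotation": [0, 0, 0]},
    {"translation": [44, -6, 186], "rotation": [0, 0, 0]},
    {"translation": [44, -6, 186], "rotation": [0, 0, 0]},
    {"translation": [44, -6, 186], "rotation": [0, 0, 0]}
  ]
}}

```text
time: 45.13
tcp_pos: [0.4189, 0.3743, 0.0374]
tool_rot: [0.675, 0.737, 0.001, 0.0]
ft_force: [0.3, 0.4, 0.3]
grip_width: 0.853
finger_force: 0.0
```

>>> {"op": "step_arm", "data": {
  "moves": [
    {"translation": [0, 0, 0], "rotation": [0, 0, 0]},
    {"translation": [0, 0, 0], "rotation": [0, 0, 0]},
    {"translation": [0, 0, 0], "rotation": [0, 0, 0]},
    {"translation": [0, 0, 0], "rotation": [0, 0, 0]},
    {"translation": [0, 0, 0], "rotation": [0, 0, 0]},
    {"translation": [0, 0, 0], "rotation": [0, 0, 0]}
  ],
  "fingers": 0.5,
  "newtons": 30
}}

```text
time: 45.63
tcp_pos: [0.4189, 0.3751, 0.0383]
tool_rot: [0.675, 0.738, 0.002, 0.001]
ft_force: [-0.2, -2.7, 6.6]
grip_width: 0.64
finger_force: 31.3
```

Run:
```python
from h import *
st(); go([.5405,.100,.09])
```

```text
t 45.63 tcp [0.4189 0.3751 0.0383] q [0.675 0.738 0.002 0.001] F [-0.2 -2.7  6.6] w 0.6403052649717362 ff 31.267339056939818
trans mm [-284.8   96.8  -51.8] rot [ 0.0046 -0.0019 -0.0015]
```

>>> {"op": "step_arm", "data": {
  "moves": [
    {"translation": [0, 0, -25], "rotation": [0, 0, 0]},
    {"translation": [0, 0, -50], "rotation": [0, 0, 0]},
    {"translation": [-30, 10, -55], "rotation": [0, 0, 0]},
    {"translation": [-60, 20, -55], "rotation": [0, 0, 0]},
    {"translation": [-90, 31, -55], "rotation": [0, 0, 0]},
    {"translation": [-120, 41, -55], "rotation": [0, 0, 0]},
    {"translation": [-150, 51, -55], "rotation": [0, 0, 0]},
    {"translation": [-180, 61, -55], "rotation": [0, 0, 0]},
    {"translation": [-210, 71, -55], "rotation": [0, 0, 0]},
    {"translation": [-240, 82, -55], "rotation": [0, 0, 0]},
    {"translation": [-270, 92, -55], "rotation": [0, 0, 0]},
    {"translation": [-284, 97, -55], "rotation": [0, 0, 0]},
    {"translation": [-284, 97, -55], "rotation": [0, 0, 0]},
    {"translation": [-284, 97, -55], "rotation": [0, 0, 0]},
    {"translation": [-284, 97, -55], "rotation": [0, 0, 0]}
  ]
}}

```text
time: 46.88
tcp_pos: [0.5387, 0.1005, 0.0901]
tool_rot: [0.675, 0.738, -0.0, -0.0]
ft_force: [-0.4, -0.2, -2.6]
grip_width: 0.638
finger_force: 32.9
```

Run:
```python
from h import *
st(); go([.540,.1,.053])
```

```text
t 46.88 tcp [0.5387 0.1005 0.0901] q [ 0.675  0.738 -0.    -0.   ] F [-0.4 -0.2 -2.6] w 0.638296467686686 ff 32.89083530253265
trans mm [-0.6  1.3 37.1] rot [-0.0008 -0.0006 -0.0015]
```

>>> {"op": "step_arm", "data": {
  "moves": [
    {"translation": [-1, 1, 12], "rotation": [0, 0, 0]},
    {"translation": [-1, 1, 24], "rotation": [0, 0, 0]},
    {"translation": [-1, 1, 32], "rotation": [0, 0, 0]},
    {"translation": [-1, 1, 37], "rotation": [0, 0, 0]},
    {"translation": [-1, 1, 37], "rotation": [0, 0, 0]},
    {"translation": [-1, 1, 37], "rotation": [0, 0, 0]}
  ]
}}

```text
time: 47.38
tcp_pos: [0.5394, 0.0999, 0.0536]
tool_rot: [0.675, 0.738, -0.0, -0.001]
ft_force: [-4.2, 1.6, 4.4]
grip_width: 0.643
finger_force: 33.2
```

>>> {"op": "step_arm", "data": {
  "moves": [
    {"translation": [0, 0, 0], "rotation": [0, 0, 0]},
    {"translation": [0, 0, 0], "rotation": [0, 0, 0]},
    {"translation": [0, 0, 0], "rotation": [0, 0, 0]},
    {"translation": [0, 0, 0], "rotation": [0, 0, 0]},
    {"translation": [0, 0, -20], "rotation": [0, 0, 0]},
    {"translation": [0, 0, -60], "rotation": [0, 0, 0]},
    {"translation": [0, 0, -100], "rotation": [0, 0, 0]},
    {"translation": [0, 0, -140], "rotation": [0, 0, 0]},
    {"translation": [0, 0, -180], "rotation": [0, 0, 0]},
    {"translation": [0, 0, -220], "rotation": [0, 0, 0]},
    {"translation": [0, 0, -260], "rotation": [0, 0, 0]},
    {"translation": [0, 0, -285], "rotation": [0, 0, 0]},
    {"translation": [0, 0, -285], "rotation": [0, 0, 0]},
    {"translation": [0, 0, -285], "rotation": [0, 0, 0]}
  ],
  "fingers": 0.2
}}

```text
time: 48.55
tcp_pos: [0.5411, 0.0991, 0.3406]
tool_rot: [0.675, 0.738, 0.002, 0.002]
ft_force: [0.9, 0.1, -0.5]
grip_width: 0.799
finger_force: 0.0
```

Run:
```python
from h import *
st(); f=grab_frame('wrist'); save(f,'w14'); print(lids(f,(.539,.099),z=.0835,box=60))
go((.6628,.1102,.2885))
```

```text
t 48.55 tcp [0.5411 0.0991 0.3406] q [0.675 0.738 0.002 0.002] F [ 0.9  0.1 -0.5] w 0.7987223716109004 ff 0.0
[([0.5385, 0.1009], np.float64(1.0)), ([0.534, 0.1133], np.float64(0.97))]
trans mm [  0.3 122.8  49.7] rot [ 0.0005  0.0002 -0.0018]
```

>>> {"op": "step_arm", "data": {
  "moves": [
    {"translation": [0, 40, -5], "rotation": [0, 0, 0]},
    {"translation": [0, 80, -5], "rotation": [0, 0, 0]},
    {"translation": [0, 124, -5], "rotation": [0, 0, 0]},
    {"translation": [0, 124, -5], "rotation": [0, 0, 0]},
    {"translation": [0, 124, -5], "rotation": [0, 0, 0]},
    {"translation": [0, 124, 20], "rotation": [0, 0, 0]},
    {"translation": [0, 124, 40], "rotation": [0, 0, 0]},
    {"translation": [0, 124, 50], "rotation": [0, 0, 0]},
    {"translation": [0, 124, 50], "rotation": [0, 0, 0]},
    {"translation": [0, 124, 50], "rotation": [0, 0, 0]}
  ]
}}

```text
time: 49.43
tcp_pos: [0.6626, 0.1101, 0.2883]
tool_rot: [0.675, 0.738, -0.0, -0.0]
ft_force: [-0.2, 0.1, 0.4]
grip_width: 0.804
finger_force: 0.0
```

>>> {"op": "step_arm", "data": {
  "moves": [
    {"translation": [0, 0, 0], "rotation": [0, 0, 0]},
    {"translation": [0, 0, 0], "rotation": [0, 0, 0]},
    {"translation": [0, 0, 0], "rotation": [0, 0, 0]},
    {"translation": [0, 0, 0], "rotation": [0, 0, 0]},
    {"translation": [0, 0, 0], "rotation": [0, 0, 0]},
    {"translation": [0, 0, 0], "rotation": [0, 0, 0]},
    {"translation": [0, 0, 0], "rotation": [0, 0, 0]},
    {"translation": [0, 0, 0], "rotation": [0, 0, 0]}
  ],
  "fingers": 1,
  "newtons": 80
}}

```text
time: 50.1
tcp_pos: [0.6646, 0.1102, 0.2897]
tool_rot: [0.675, 0.738, 0.001, 0.001]
ft_force: [3.3, 0.7, 6.1]
grip_width: 0.181
finger_force: 78.2
```

>>> {"op": "step_arm", "data": {
  "moves": [
    {"translation": [0, -10, -1], "rotation": [0, 0, 0]},
    {"translation": [0, -19, -2], "rotation": [0, 0, 0]},
    {"translation": [0, -29, -3], "rotation": [0, 0, 0]},
    {"translation": [0, -39, -3], "rotation": [0, 0, 0]},
    {"translation": [0, -48, -3], "rotation": [0, 0, 0]},
    {"translation": [0, -58, -2], "rotation": [0, 0, 0]},
    {"translation": [0, -68, 0], "rotation": [0, 0, 0]},
    {"translation": [0, -77, 1], "rotation": [0, 0, 0]},
    {"translation": [0, -86, 4], "rotation": [0, 0, 0]},
    {"translation": [0, -96, 7], "rotation": [0, 0, 0]},
    {"translation": [0, -105, 10], "rotation": [0, 0, 0]},
    {"translation": [0, -105, 10], "rotation": [0, 0, 0]}
  ]
}}

```text
time: 51.1
tcp_pos: [0.5579, 0.1014, 0.2791]
tool_rot: [0.675, 0.738, 0.0, -0.0]
ft_force: [0.5, 2.1, 6.3]
grip_width: 0.182
finger_force: 79.8
```

>>> {"op": "step_arm", "data": {
  "moves": [
    {"translation": [0, -9, 3], "rotation": [0, 0, 0]},
    {"translation": [0, -18, 7], "rotation": [0, 0, 0]},
    {"translation": [0, -26, 12], "rotation": [0, 0, 0]},
    {"translation": [0, -35, 17], "rotation": [0, 0, 0]},
    {"translation": [0, -43, 22], "rotation": [0, 0, 0]},
    {"translation": [0, -51, 28], "rotation": [0, 0, 0]},
    {"translation": [0, -58, 34], "rotation": [0, 0, 0]},
    {"translation": [0, -66, 40], "rotation": [0, 0, 0]},
    {"translation": [0, -72, 47], "rotation": [0, 0, 0]},
    {"translation": [0, -79, 54], "rotation": [0, 0, 0]},
    {"translation": [0, -85, 61], "rotation": [0, 0, 0]},
    {"translation": [0, -91, 69], "rotation": [0, 0, 0]},
    {"translation": [0, -97, 77], "rotation": [0, 0, 0]},
    {"translation": [0, -102, 85], "rotation": [0, 0, 0]},
    {"translation": [0, -107, 94], "rotation": [0, 0, 0]},
    {"translation": [0, -111, 102], "rotation": [0, 0, 0]},
    {"translation": [0, -115, 111], "rotation": [0, 0, 0]},
    {"translation": [0, -118, 120], "rotation": [0, 0, 0]},
    {"translation": [0, -118, 120], "rotation": [0, 0, 0]}
  ]
}}

```text
time: 52.68
tcp_pos: [0.4414, 0.0918, 0.1569]
tool_rot: [0.675, 0.738, 0.001, -0.001]
ft_force: [2.8, 6.1, 4.4]
grip_width: 0.184
finger_force: 79.7
```

>>> {"op": "step_arm", "data": {
  "moves": [
    {"translation": [1, -3, 10], "rotation": [0, 0, 0]},
    {"translation": [1, -6, 19], "rotation": [0, 0, 0]},
    {"translation": [1, -8, 28], "rotation": [0, 0, 0]},
    {"translation": [1, -10, 38], "rotation": [0, 0, 0]},
    {"translation": [1, -11, 48], "rotation": [0, 0, 0]},
    {"translation": [1, -11, 57], "rotation": [0, 0, 0]},
    {"translation": [1, -12, 65], "rotation": [0, 0, 0]},
    {"translation": [1, -12, 69], "rotation": [0, 0, 0]},
    {"translation": [1, -12, 73], "rotation": [0, 0, 0]},
    {"translation": [1, -12, 76], "rotation": [0, 0, 0]},
    {"translation": [1, -12, 76], "rotation": [0, 0, 0]},
    {"translation": [1, -12, 76], "rotation": [0, 0, 0]},
    {"translation": [1, -12, 76], "rotation": [0, 0, 0]}
  ]
}}

```text
time: 53.77
tcp_pos: [0.4311, 0.0909, 0.0899]
tool_rot: [0.675, 0.738, 0.002, 0.001]
ft_force: [-14.8, 2.9, 39.8]
grip_width: 0.182
finger_force: 83.7
```

>>> {"op": "step_arm", "data": {
  "moves": [
    {"translation": [0, 0, -9], "rotation": [0, 0, 0]},
    {"translation": [0, 1, -19], "rotation": [0, 0, 0]},
    {"translation": [0, 1, -28], "rotation": [0, 0, 0]},
    {"translation": [0, 2, -38], "rotation": [0, 0, 0]},
    {"translation": [0, 4, -48], "rotation": [0, 0, 0]},
    {"translation": [0, 6, -57], "rotation": [0, 0, 0]},
    {"translation": [0, 9, -66], "rotation": [0, 0, 0]},
    {"translation": [0, 12, -76], "rotation": [0, 0, 0]},
    {"translation": [0, 15, -85], "rotation": [0, 0, 0]},
    {"translation": [0, 19, -94], "rotation": [0, 0, 0]},
    {"translation": [0, 23, -102], "rotation": [0, 0, 0]},
    {"translation": [0, 28, -111], "rotation": [0, 0, 0]},
    {"translation": [0, 33, -119], "rotation": [0, 0, 0]},
    {"translation": [0, 39, -127], "rotation": [0, 0, 0]},
    {"translation": [0, 45, -135], "rotation": [0, 0, 0]},
    {"translation": [0, 51, -142], "rotation": [0, 0, 0]},
    {"translation": [0, 58, -149], "rotation": [0, 0, 0]},
    {"translation": [0, 64, -156], "rotation": [0, 0, 0]},
    {"translation": [0, 72, -162], "rotation": [0, 0, 0]},
    {"translation": [0, 79, -168], "rotation": [0, 0, 0]}
  ]
}}

```text
time: 55.43
tcp_pos: [0.5085, 0.0973, 0.2511]
tool_rot: [0.675, 0.738, -0.0, -0.0]
ft_force: [1.3, 3.1, 5.6]
grip_width: 0.181
finger_force: 79.6
```

>>> {"op": "step_arm", "data": {
  "moves": [
    {"translation": [0, 8, -6], "rotation": [0, 0, 0]},
    {"translation": [0, 16, -11], "rotation": [0, 0, 0]},
    {"translation": [0, 25, -16], "rotation": [0, 0, 0]},
    {"translation": [0, 33, -21], "rotation": [0, 0, 0]},
    {"translation": [0, 42, -25], "rotation": [0, 0, 0]},
    {"translation": [0, 51, -28], "rotation": [0, 0, 0]},
    {"translation": [0, 60, -31], "rotation": [0, 0, 0]},
    {"translation": [0, 70, -34], "rotation": [0, 0, 0]},
    {"translation": [0, 79, -37], "rotation": [0, 0, 0]},
    {"translation": [0, 88, -38], "rotation": [0, 0, 0]},
    {"translation": [0, 98, -40], "rotation": [0, 0, 0]},
    {"translation": [0, 108, -41], "rotation": [0, 0, 0]},
    {"translation": [0, 117, -41], "rotation": [0, 0, 0]},
    {"translation": [0, 127, -41], "rotation": [0, 0, 0]},
    {"translation": [0, 137, -40], "rotation": [0, 0, 0]},
    {"translation": [0, 146, -39], "rotation": [0, 0, 0]},
    {"translation": [0, 156, -38], "rotation": [0, 0, 0]},
    {"translation": [0, 157, -38], "rotation": [0, 0, 0]},
    {"translation": [0, 157, -38], "rotation": [0, 0, 0]}
  ]
}}

```text
time: 57.02
tcp_pos: [0.6651, 0.1102, 0.2896]
tool_rot: [0.675, 0.738, -0.001, 0.001]
ft_force: [-0.3, 1.2, 6.9]
grip_width: 0.184
finger_force: 80.1
```

>>> {"op": "step_arm", "data": {
  "moves": [
    {"translation": [0, 0, 0], "rotation": [0, 0, 0]},
    {"translation": [0, 0, 0], "rotation": [0, 0, 0]},
    {"translation": [0, 0, 0], "rotation": [0, 0, 0]},
    {"translation": [0, 0, 0], "rotation": [0, 0, 0]},
    {"translation": [0, 0, 0], "rotation": [0, 0, 0]},
    {"translation": [0, 0, 0], "rotation": [0, 0, 0]},
    {"translation": [0, 0, -25], "rotation": [0, 0, 0]},
    {"translation": [0, 0, -50], "rotation": [0, 0, 0]},
    {"translation": [0, 0, -50], "rotation": [0, 0, 0]},
    {"translation": [0, -40, -50], "rotation": [0, 0, 0]},
    {"translation": [0, -80, -50], "rotation": [0, 0, 0]},
    {"translation": [0, -126, -50], "rotation": [0, 0, 0]},
    {"translation": [0, -126, -50], "rotation": [0, 0, 0]},
    {"translation": [0, -126, -20], "rotation": [0, 0, 0]},
    {"translation": [0, -126, 20], "rotation": [0, 0, 0]},
    {"translation": [0, -126, 60], "rotation": [0, 0, 0]},
    {"translation": [0, -126, 100], "rotation": [0, 0, 0]},
    {"translation": [0, -126, 120], "rotation": [0, 0, 0]},
    {"translation": [0, -126, 120], "rotation": [0, 0, 0]},
    {"translation": [0, -126, 120], "rotation": [0, 0, 0]}
  ],
  "fingers": 0.15
}}

```text
time: 58.68
tcp_pos: [0.5387, 0.0999, 0.1672]
tool_rot: [0.675, 0.738, -0.001, -0.001]
ft_force: [0.1, -0.0, -0.4]
grip_width: 0.846
finger_force: 0.0
```

Run:
```python
from h import *
s=st();f=grab_frame('wrist')
print(lids(f,(.5395,.099),z=.076,box=60)); go((.5395,.1,.053))
T=grab_frame('top'); save(T,'t15',(320,140,400,240),6)
S=grab_frame('scene'); save(S,'s15',(180,140,360,300),3.3)
```

```text
t 58.68 tcp [0.5387 0.0999 0.1672] q [ 0.675  0.738 -0.001 -0.001] F [ 0.1 -0.  -0.4] w 0.8464038586470672 ff 0.0
[([0.5389, 0.1015], np.float64(0.97)), ([0.5346, 0.1081], np.float64(1.0)), ([0.54, 0.115], np.float64(1.05))]
trans mm [ 1.000e-01 -8.000e-01  1.166e+02] rot [ 0.002   0.0002 -0.0017]
```

View pics/s15.png

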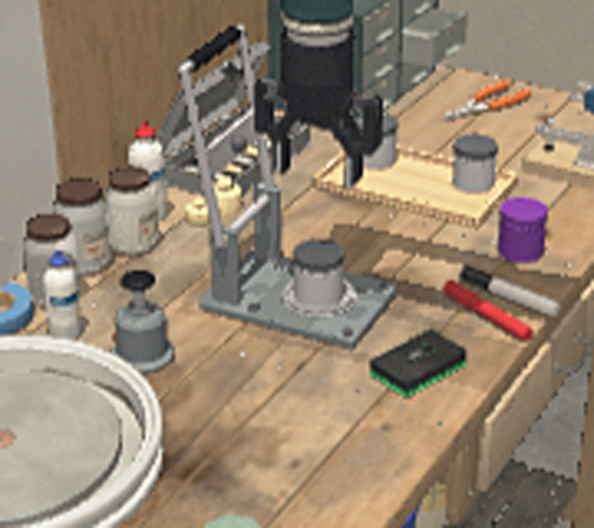

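The lever is up, tin C stands in the nest at (320,275), and two tins stand upright in the tray at (380,140) and (474,163). Moving the last one over.

>>> {"op": "step_arm", "data": {
  "moves": [
    {"translation": [0, 0, 40], "rotation": [0, 0, 0]},
    {"translation": [0, 0, 80], "rotation": [0, 0, 0]},
    {"translation": [0, 0, 105], "rotation": [0, 0, 0]},
    {"translation": [0, 0, 116], "rotation": [0, 0, 0]},
    {"translation": [0, 0, 116], "rotation": [0, 0, 0]},
    {"translation": [0, 0, 116], "rotation": [0, 0, 0]}
  ]
}}

```text
time: 59.33
tcp_pos: [0.5408, 0.1001, 0.0543]
tool_rot: [0.675, 0.738, 0.001, 0.001]
ft_force: [0.1, 0.1, 0.2]
grip_width: 0.852
finger_force: 0.0
```

>>> {"op": "step_arm", "data": {
  "moves": [
    {"translation": [0, 0, 0], "rotation": [0, 0, 0]},
    {"translation": [0, 0, 0], "rotation": [0, 0, 0]},
    {"translation": [0, 0, 0], "rotation": [0, 0, 0]},
    {"translation": [0, 0, 0], "rotation": [0, 0, 0]},
    {"translation": [0, 0, 0], "rotation": [0, 0, 0]},
    {"translation": [0, 0, -30], "rotation": [0, 0, 0]},
    {"translation": [0, 0, -60], "rotation": [0, 0, 0]},
    {"translation": [0, 0, -90], "rotation": [0, 0, 0]},
    {"translation": [-36, 1, -90], "rotation": [0, 0, 0]},
    {"translation": [-72, 2, -90], "rotation": [0, 0, 0]},
    {"translation": [-108, 3, -90], "rotation": [0, 0, 0]},
    {"translation": [-144, 4, -90], "rotation": [0, 0, 0]},
    {"translation": [-180, 5, -90], "rotation": [0, 0, 0]},
    {"translation": [-216, 7, -90], "rotation": [0, 0, 0]},
    {"translation": [-250, 8, -90], "rotation": [0, 0, 0]},
    {"translation": [-280, 9, -90], "rotation": [0, 0, 0]},
    {"translation": [-296, 9, -90], "rotation": [0, 0, 0]},
    {"translation": [-296, 9, -90], "rotation": [0, 0, 0]},
    {"translation": [-296, 9, -90], "rotation": [0, 0, 0]}
  ],
  "fingers": 0.5,
  "newtons": 30
}}

```text
time: 60.92
tcp_pos: [0.5743, -0.1943, 0.1423]
tool_rot: [0.676, 0.737, 0.0, -0.0]
ft_force: [-0.3, 0.6, -4.2]
grip_width: 0.64
finger_force: 33.3
```

Run:
```python
from h import *
st(); go([.577,-.195,.043])
f=grab_frame('wrist'); save(f,'w16')
```

```text
t 60.92 tcp [ 0.5743 -0.1943  0.1423] q [ 0.676  0.737  0.    -0.   ] F [-0.3  0.6 -4.2] w 0.6395213905494725 ff 33.25118731765542
trans mm [-1.   2.6 99.3] rot [-0.0001 -0.0011 -0.0032]
```

>>> {"op": "step_arm", "data": {
  "moves": [
    {"translation": [-1, 2, 30], "rotation": [0, 0, 0]},
    {"translation": [-1, 2, 60], "rotation": [0, 0, 0]},
    {"translation": [-1, 2, 85], "rotation": [0, 0, 0]},
    {"translation": [-1, 2, 96], "rotation": [0, 0, 0]},
    {"translation": [-1, 2, 101], "rotation": [0, 0, 0]},
    {"translation": [-1, 2, 101], "rotation": [0, 0, 0]},
    {"translation": [-1, 2, 101], "rotation": [0, 0, 0]}
  ]
}}

```text
time: 61.55
tcp_pos: [0.5773, -0.1933, 0.0433]
tool_rot: [0.674, 0.739, 0.001, 0.001]
ft_force: [-1.7, 2.2, 2.4]
grip_width: 0.635
finger_force: 34.5
```

>>> {"op": "step_arm", "data": {
  "moves": [
    {"translation": [0, 0, 0], "rotation": [0, 0, 0]},
    {"translation": [0, 0, 0], "rotation": [0, 0, 0]},
    {"translation": [0, 0, 0], "rotation": [0, 0, 0]},
    {"translation": [0, 0, 0], "rotation": [0, 0, 0]},
    {"translation": [0, 0, -30], "rotation": [0, 0, 0]},
    {"translation": [0, 0, -70], "rotation": [0, 0, 0]},
    {"translation": [0, 0, -110], "rotation": [0, 0, 0]},
    {"translation": [0, 0, -150], "rotation": [0, 0, 0]},
    {"translation": [0, 0, -200], "rotation": [0, 0, 0]},
    {"translation": [-40, -40, -220], "rotation": [0, 0, 0]},
    {"translation": [-40, -80, -220], "rotation": [0, 0, 0]},
    {"translation": [-40, -100, -220], "rotation": [0, 0, 0]},
    {"translation": [-40, -100, -220], "rotation": [0, 0, 0]},
    {"translation": [-40, -100, -220], "rotation": [0, 0, 0]}
  ],
  "fingers": 0.2
}}

```text
time: 62.72
tcp_pos: [0.4796, -0.2442, 0.2621]
tool_rot: [0.676, 0.737, 0.0, 0.001]
ft_force: [0.8, 0.5, -0.5]
grip_width: 0.802
finger_force: 0.0
```

Run:
```python
from h import *
st(); f=grab_frame('wrist'); save(f,'w17'); T=grab_frame('top')
for n in [(.649,-.247),(.509,-.253),(.577,-.194)]: print(lids(f,n,z=.065), proj(f,[*n,.065]).round())
S=grab_frame('scene')
for n in [(.649,-.247),(.509,-.253),(.577,-.194)]:
    p=proj(S,[*n,.065]).astype(int); print('scene',p,S['color'][p[1],p[0]])
```

```text
t 62.72 tcp [ 0.4796 -0.2442  0.2621] q [0.676 0.737 0.    0.001] F [ 0.8  0.5 -0.5] w 0.8023203790016298 ff 0.0
[([0.626, -0.2417], np.float64(0.96)), ([0.6465, -0.2455], np.float64(1.0)), ([0.6474, -0.2519], np.float64(0.95))] [398. 188.]
[([0.5079, -0.2526], np.float64(1.0)), ([0.5068, -0.2448], np.float64(0.96))] [281. 183.]
[([0.5748, -0.1909], np.float64(1.02)), ([0.6265, -0.2423], np.float64(0.93)), ([0.5644, -0.1921], np.float64(0.92))] [347. 138.]
scene [293 176] [113 109 112]
scene [323 182] [ 99  99 100]
scene [302 184] [113 110 112]
```

```bash
python3 -c "
from workcell import order
print(order.hand_in())"
```

```text
the job is handed in; nothing more can be done
None
```

I gave the oiler one full stroke, capped all three tins at the press, stood them in the tray with the lever up, and handed the job in after about 63 s of robot time; no verdict came back.

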